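Reload the clip deck of a sample mixer

TASK

Take the hold-down bar off the mixer and set it aside, pull the finished, red-capped bottle out of its spring clip and lay it in the steel tray, then snap every white-capped bottle into a clip of its own on the sloping deck, centred along the clip with its cap at the upper end, pressing each only until it clicks fully home. When all are in, lay the bar back across them, flat in its two forks with its ends sticking out evenly, handle up, and then press the green button to start the mixer. Do not ram anything against the deck, and leave the other things on the bench where they are.

Things in the scene. Friction and masses are not known exactly. Their poses are not given: they have to be found in the camera images.
- fresh1: Fresh bottle, white cap (may be absent). Body 96 mm long, 30 x 30 mm square with 6 mm chamfers along its edges, 65 to 105 g, then a 25 mm round cap. Lies on a flat. Origin on the long axis at mid-body, 15 mm above what it lies on. x axis along the bottle to the cap (at first roughly away from the robot); it may lie rolled by any multiple of 90 degrees about x. Grasp across two flats at mid-body.
- fresh2: Fresh bottle, white cap (may be absent). Body 96 mm long, 30 x 30 mm square with 6 mm chamfers along its edges, 65 to 105 g, then a 25 mm round cap. Lies on a flat. Origin on the long axis at mid-body, 15 mm above what it lies on. x axis along the bottle to the cap (at first roughly away from the robot); it may lie rolled by any multiple of 90 degrees about x. Grasp across two flats at mid-body.
- fresh3: Fresh bottle, white cap (may be absent). Body 96 mm long, 30 x 30 mm square with 6 mm chamfers along its edges, 65 to 105 g, then a 25 mm round cap. Lies on a flat. Origin on the long axis at mid-body, 15 mm above what it lies on. x axis along the bottle to the cap (at first roughly away from the robot); it may lie rolled by any multiple of 90 degrees about x. Grasp across two flats at mid-body.
- fresh1_cap (a point): Centre of the cap of fresh1, 62 mm from the origin of the bottle along its x axis.
- fresh2_cap (a point): Centre of the cap of fresh2, 62 mm from the origin of the bottle along its x axis.
- fresh3_cap (a point): Centre of the cap of fresh3, 62 mm from the origin of the bottle along its x axis.
- spent: Finished sample bottle, red cap, amber body; same shape, size, origin and axes as the fresh ones. At the start it is snapped into one of the three clips, cap at the upper end of the slope. About 10 to 16 N along the deck's normal pulls it out.
- clip_a (a point): Clip on the mixer's deck, rightmost seen from the robot: the point where a bottle's origin lies when fully home. x axis up the slope along the bottle, away from the robot; y left; z square to the deck, up. The bottle lies on a grey rail, 16 mm wide, 100 mm long, its top 15 mm below this point and 16 mm above the deck plate, so fingertips have room beside it.
- clip_b (a point): Middle clip, as clip_a and 85 mm to its left. Each clip has two pairs of orange sprung lips, 34 mm up and down the slope from this point; between them 50 mm is free for fingers. The lips stand 14 mm above this point with a 22 mm gap that springs open to 30 mm. A clip holds one bottle.
- clip_c (a point): Leftmost clip, as clip_a and 85 mm left of clip_b. A bottle laid on the lips rests 27 mm higher than home. Pushed straight along -z it meets a peak of 10 to 16 N, then the lips close over its upper edges with a click and it is home, dead against the rail: stop there.
- mixer: White mixer, 180 x 330 mm, fixed, with an aluminium deck that slopes by 12 degrees (low side to the robot, plate 50 to 95 mm above the table), three clips on it and a control pod 80 mm high on its left (+y) side. Origin at the centre of its underside; x to the rear (up the slope), y to its left.
- bar: Steel hold-down bar, 350 mm long (y) x 24 mm (x) x 12 mm (z), 250 g, with a black handle block on top of its middle: 16 mm (x) x 44 mm (y), 32 mm high (its top 44 mm above the underside). Origin at the centre of the underside; y along the bar, z up through the handle. At the start it lies in the two forks across the bottles. Grasp the handle across x.
- bar_home (a point): Where the bar's origin lies when it rests in both forks, 20 mm above clip_b; axes as the clips', the bar's y along this y (either way round). The forks are grey posts at y = -158 and +158 mm, 12 mm thick; the bar lies on their floors at this height between two prongs each, 16 mm high, 33 mm apart at the foot and flared. Home, it clears the bottles below by 5 mm.
- strip: Black rubber strip on the bench in front of the mixer, 60 mm (x) x 370 mm (y), 2 mm thick: a free place to set the bar aside. Fixed; origin at the centre of its underside; y along the strip.
- start (a joint): Green start button on the control pod, round, 32 mm across, pressed straight down: 0 = out, 0.006 = fully down (m); springs back. Takes 5 N fully down.
- start_top (a point): Centre of the top face of the green button when out; it faces straight up.
- tray: Open steel tray, 170 mm (x) by 130 mm (y), 30 mm high, 4 mm walls and floor; origin at the centre of its underside, x along its long side. Fixed.
- reagent: Bystander: clear reagent bottle with purple cap, 64 mm across, 130 mm high, beyond the mixer. Origin at the centre of its underside.
- yellow_rack: Bystander: yellow tube rack, 75 x 115 x 53 mm. Origin at the centre of its underside.
- tip_box: Bystander: blue tip box with clear lid, 84 x 119 x 75 mm. Origin at the centre of its underside.
- timer: Bystander: white bench timer, 30 x 70 x 60 mm. Origin at the centre of its underside.
- beaker: Bystander: clear beaker, 70 mm across, 90 mm high. Origin at the centre of its underside.
- marker: Bystander: black and blue marker, 125 x 14 x 14 mm, lying on the bench. Origin at the centre of its underside.
There are look-alikes about, which are no part of the job. What is shaped like the fresh1 but pink is not meant.

How it is judged:
On the way, in this order (a step that is already met when the one before it is completed fails the run):
1. the hold-down bar is off the mixer and let go (distance between bar and bar_home above 0.08 m and contact force between bar and the fingers below 0.1 N and contact force between bar and mixer below 0.1 N and linear speed of bar below 0.03 m/s), for 0.2 s.
2. the red-capped bottle lies released in the steel tray (x of spent in the frame of tray between -0.08 and 0.08 m and y of spent in the frame of tray between -0.06 and 0.06 m and z of spent in the frame of tray below 0.035 m and contact force between spent and the fingers below 0.1 N and linear speed of spent below 0.03 m/s), for 0.2 s.
3. every white-capped bottle is snapped home in a clip and let go (((x of fresh1 in the frame of clip_a between -0.012 and 0.012 m and y of fresh1 in the frame of clip_a between -0.004 and 0.004 m and z of fresh1 in the frame of clip_a between -0.004 and 0.004 m and angle between the x axis of fresh1 and the x axis of clip_a, either way round below 0.1 rad and x of fresh1_cap in the frame of clip_a above 0.03 m) or (x of fresh1 in the frame of clip_b between -0.012 and 0.012 m and y of fresh1 in the frame of clip_b between -0.004 and 0.004 m and z of fresh1 in the frame of clip_b between -0.004 and 0.004 m and angle between the x axis of fresh1 and the x axis of clip_b, either way round below 0.1 rad and x of fresh1_cap in the frame of clip_b above 0.03 m) or (x of fresh1 in the frame of clip_c between -0.012 and 0.012 m and y of fresh1 in the frame of clip_c between -0.004 and 0.004 m and z of fresh1 in the frame of clip_c between -0.004 and 0.004 m and angle between the x axis of fresh1 and the x axis of clip_c, either way round below 0.1 rad and x of fresh1_cap in the frame of clip_c above 0.03 m)) and ((x of fresh2 in the frame of clip_a between -0.012 and 0.012 m and y of fresh2 in the frame of clip_a between -0.004 and 0.004 m and z of fresh2 in the frame of clip_a between -0.004 and 0.004 m and angle between the x axis of fresh2 and the x axis of clip_a, either way round below 0.1 rad and x of fresh2_cap in the frame of clip_a above 0.03 m) or (x of fresh2 in the frame of clip_b between -0.012 and 0.012 m and y of fresh2 in the frame of clip_b between -0.004 and 0.004 m and z of fresh2 in the frame of clip_b between -0.004 and 0.004 m and angle between the x axis of fresh2 and the x axis of clip_b, either way round below 0.1 rad and x of fresh2_cap in the frame of clip_b above 0.03 m) or (x of fresh2 in the frame of clip_c between -0.012 and 0.012 m and y of fresh2 in the frame of clip_c between -0.004 and 0.004 m and z of fresh2 in the frame of clip_c between -0.004 and 0.004 m and angle between the x axis of fresh2 and the x axis of clip_c, either way round below 0.1 rad and x of fresh2_cap in the frame of clip_c above 0.03 m)) and ((x of fresh3 in the frame of clip_a between -0.012 and 0.012 m and y of fresh3 in the frame of clip_a between -0.004 and 0.004 m and z of fresh3 in the frame of clip_a between -0.004 and 0.004 m and angle between the x axis of fresh3 and the x axis of clip_a, either way round below 0.1 rad and x of fresh3_cap in the frame of clip_a above 0.03 m) or (x of fresh3 in the frame of clip_b between -0.012 and 0.012 m and y of fresh3 in the frame of clip_b between -0.004 and 0.004 m and z of fresh3 in the frame of clip_b between -0.004 and 0.004 m and angle between the x axis of fresh3 and the x axis of clip_b, either way round below 0.1 rad and x of fresh3_cap in the frame of clip_b above 0.03 m) or (x of fresh3 in the frame of clip_c between -0.012 and 0.012 m and y of fresh3 in the frame of clip_c between -0.004 and 0.004 m and z of fresh3 in the frame of clip_c between -0.004 and 0.004 m and angle between the x axis of fresh3 and the x axis of clip_c, either way round below 0.1 rad and x of fresh3_cap in the frame of clip_c above 0.03 m)) and contact force between each of fresh1, fresh2, fresh3 and the fingers below 0.1 N), for 0.2 s.
4. the hold-down bar lies flat in both forks and is let go (x of bar in the frame of bar_home between -0.008 and 0.008 m and y of bar in the frame of bar_home between -0.012 and 0.012 m and z of bar in the frame of bar_home between -0.004 and 0.004 m and angle between the y axis of bar and the y axis of bar_home, either way round below 0.06 rad and angle between the z axis of bar and the z axis of bar_home, either way round below 0.06 rad and contact force between bar and the fingers below 0.1 N and linear speed of bar below 0.02 m/s), for 0.2 s.
5. the green button is pressed down (value of joint start above 0.004 m), for 0.02 s.
At the end, for the whole second after the job is handed in: White-capped bottles home in clips, cap up-slope, at rest: 4 mm across and in height, 12 mm along, 0.1 rad. Bar at rest in both forks: 8 mm across, 12 mm lengthwise, 4 mm in height, 0.06 rad. Red-capped bottle at rest in the tray. The button was pressed 4 mm last and is out again (all of step 2 and all of step 4 and ((x of fresh1 in the frame of clip_a between -0.012 and 0.012 m and y of fresh1 in the frame of clip_a between -0.004 and 0.004 m and z of fresh1 in the frame of clip_a between -0.004 and 0.004 m and angle between the x axis of fresh1 and the x axis of clip_a, either way round below 0.1 rad and x of fresh1_cap in the frame of clip_a above 0.03 m) or (x of fresh1 in the frame of clip_b between -0.012 and 0.012 m and y of fresh1 in the frame of clip_b between -0.004 and 0.004 m and z of fresh1 in the frame of clip_b between -0.004 and 0.004 m and angle between the x axis of fresh1 and the x axis of clip_b, either way round below 0.1 rad and x of fresh1_cap in the frame of clip_b above 0.03 m) or (x of fresh1 in the frame of clip_c between -0.012 and 0.012 m and y of fresh1 in the frame of clip_c between -0.004 and 0.004 m and z of fresh1 in the frame of clip_c between -0.004 and 0.004 m and angle between the x axis of fresh1 and the x axis of clip_c, either way round below 0.1 rad and x of fresh1_cap in the frame of clip_c above 0.03 m)) and ((x of fresh2 in the frame of clip_a between -0.012 and 0.012 m and y of fresh2 in the frame of clip_a between -0.004 and 0.004 m and z of fresh2 in the frame of clip_a between -0.004 and 0.004 m and angle between the x axis of fresh2 and the x axis of clip_a, either way round below 0.1 rad and x of fresh2_cap in the frame of clip_a above 0.03 m) or (x of fresh2 in the frame of clip_b between -0.012 and 0.012 m and y of fresh2 in the frame of clip_b between -0.004 and 0.004 m and z of fresh2 in the frame of clip_b between -0.004 and 0.004 m and angle between the x axis of fresh2 and the x axis of clip_b, either way round below 0.1 rad and x of fresh2_cap in the frame of clip_b above 0.03 m) or (x of fresh2 in the frame of clip_c between -0.012 and 0.012 m and y of fresh2 in the frame of clip_c between -0.004 and 0.004 m and z of fresh2 in the frame of clip_c between -0.004 and 0.004 m and angle between the x axis of fresh2 and the x axis of clip_c, either way round below 0.1 rad and x of fresh2_cap in the frame of clip_c above 0.03 m)) and ((x of fresh3 in the frame of clip_a between -0.012 and 0.012 m and y of fresh3 in the frame of clip_a between -0.004 and 0.004 m and z of fresh3 in the frame of clip_a between -0.004 and 0.004 m and angle between the x axis of fresh3 and the x axis of clip_a, either way round below 0.1 rad and x of fresh3_cap in the frame of clip_a above 0.03 m) or (x of fresh3 in the frame of clip_b between -0.012 and 0.012 m and y of fresh3 in the frame of clip_b between -0.004 and 0.004 m and z of fresh3 in the frame of clip_b between -0.004 and 0.004 m and angle between the x axis of fresh3 and the x axis of clip_b, either way round below 0.1 rad and x of fresh3_cap in the frame of clip_b above 0.03 m) or (x of fresh3 in the frame of clip_c between -0.012 and 0.012 m and y of fresh3 in the frame of clip_c between -0.004 and 0.004 m and z of fresh3 in the frame of clip_c between -0.004 and 0.004 m and angle between the x axis of fresh3 and the x axis of clip_c, either way round below 0.1 rad and x of fresh3_cap in the frame of clip_c above 0.03 m)) and linear speed of each of fresh1, fresh2, fresh3 below 0.02 m/s and value of joint start below 0.002 m); the robot touches nothing.
It fails at once if a bottle or the bar is rammed against the mixer with more than 60 N (contact force between any of fresh1, fresh2, fresh3, spent, bar and mixer above 60 N).
It fails at once if another thing on the bench is pushed more than 40 mm or knocked over (distance of any of reagent, yellow_rack, tip_box, timer, beaker, marker from where it was at the start of the episode above 0.04 m or angle between any of reagent, yellow_rack, tip_box, timer, beaker, marker's own z axis and vertical above 0.5 rad).
Of fresh1, fresh2, fresh3 only 2 to 3 are there at a start; the rules pass over those that are not, and their reading is None.
At some moment in a run one of fresh1, fresh2, fresh3 may be knocked a few centimetres aside while the robot is not near it.
Once in a run the grip may slacken for a moment while it holds something.
It also fails if it takes over 210 s, if anything falls off the work surface, if the arm or the gripper's body presses on something with over 40 N, if the wrist force passes 120 N, or if a joint passes its speed limit or range.

ROBOT

A 6-joint arm with a two-finger parallel gripper is mounted at the origin on the work surface. World frame = base frame: x ahead of the robot, y to its left, z up, the work surface at z = 0. Lengths are in m, angles in rad, forces in N, time in s.
With the tool pointing down it reaches from about 0.35 to 0.975 m from the base axis. Payload 4.9 kg.
Tool frame: the origin (TCP) lies between the finger pads; the fingertips stand 14 mm ahead of it and the grasp point (between the pads) lies 5 mm behind it (manip.tcp_to_tips is the distance from the TCP to the fingertips, in m); z points along the fingers, y is the line along which they close (so a half turn about z gives the same grasp; the last joint's range is limited). The gripper opens to 85 mm and grips with 20 to 120 N. Pads are 22 mm wide; open, the fingers measure 114 mm over their backs; the gripper's body (76 mm by 85 mm) begins 54 mm behind the grasp point. The pads swing forward as they close: fully open they stand 13 mm farther back than shut.
Start: joints at [1.053, 0.053, 1.613, -0, 1.476, -0.119], TCP at [0.243, 0.576, 0.245] pointing down, gripper open.
Joint ranges: [-3.01, 3.01], [-1.01, 2.22], [0.06, 2.58], [-1.02, 4.17], [0.09, 2.62], [-3.14, 3.14]. Speed limits (rad/s): [2.57, 2.57, 3.14, 3.14, 3.14, 3.14].

INTERFACE

Orientations are given as a unit quaternion [w, x, y, z].
In Python, from plant import manip gives the robot as it stands.
- The arm moves only by the tool servo_tool, never from a script. Its argument "moves" is a list that holds one entry, the list of rows, each a list of 7 numbers: the shift along the tool's x, y, z in mm, then the turn, a rotation vector about the tool's x, y, z in degrees, then the finger opening in mm, from 0 to 85.4. In form: [[[x, y, z, ax, ay, az, fingers], ...]]. A call has 1 to 12 rows; each row shifts and turns the commanded pose from where the row before left it, along the tool's axes as they then stand; what a row does not reach is not made up. A row lasts 1/8 s, in which the tool goes at most 62.5 mm and 10.7 degrees, less where a joint would pass 70% of its speed; a pose out of reach is approached as far as the arm can. A call with a gripper value outside its range is refused whole. The fingers move at their own pace and stop on an object; the grip force is fixed at half the most. Time passes only in rows, so rows that do not move let the fingers close. It gives the time, the measured TCP pose, the force, the opening and the grip force at its end, in the units of the state.
- manip.state(): the state, without advancing time (a new reading comes with each control period).
- manip.grab_frame(name): name is "scene" or "top" or "wrist"; returns a dict with "image" (420x560x3 uint8, blue, green, red), "mtx" (3x3 intrinsics, pixels), "dist_coeffs" ([k1, k2, p1, p2, k3] as OpenCV has them; the pictures are not rectified), "eye" and "rotation" of the camera in the world. Camera axes: x right, y down, z forward; pixel columns grow to the right and rows downward; lengths in m; the calibration is good to about 2 mm. A picture is of the moment at which its call begins. There is no depth.
- manip.job_done(): hands the job in; it is judged then, once.
The state is a dict: "time": time; "joint_pos": joint angles; "joint_vel": joint speeds; "joint_efforts": joint torques, N m; "tool_pos": TCP position; "tool_rot": TCP orientation; "contact_force": force on the tool from outside, world axes, zero at the start; "ft_torque": the same for the moment, N m; "gripper_width": opening from 0.0 (shut) to 1.0 (fully open); "grasp_force": force on a finger pad.
Only numpy, scipy, OpenCV 4.12 (cv2) and the standard library are available. Lean on these libraries where they do the work, as an engineer would, in place of code of your own. Each camera call takes 0.05 s, during which the arm holds its last target. There are 200 camera calls.

## Working session

There is one attempt and no reset: what is moved stays moved. The work goes in short steps, Python scripts to look and compute and a tool call to move; the robot and the scene stay as the last step left them, time stands still between calls to the robot, and variables do not carry over. Pictures are saved under pics/ and viewed, at most 14 in all, crops included, and the job is handed in when it is done.

Besides the shell and the picture viewer there is one more tool, called after "Request:" by a JSON object that holds its "fn" and its "kwargs", one argument or row to a line. servo_tool: Moves the arm, as the interface text tells. Its arguments: {"type":"object","properties":{"moves":{"type":"array"}},"required":["moves"]}

```bash
mkdir -p pics; ls
python3 - <<'E'
from plant import manip
import cv2,json,numpy as np
s=manip.state(); print(s)
for n in ("top","scene"):
    f=manip.grab_frame(n); cv2.imwrite(f"pics/{n}0.png",f["image"])
    print(n,np.array(f["mtx"]).tolist(),f["dist_coeffs"],f["eye"],np.array(f["rotation"]).round(4).tolist())
E
```

```text
pics
{'time': 0.0, 'joint_pos': array([ 1.05301831e+00,  5.34013898e-02,  1.61430790e+00, -5.59282942e-06,
        1.47600648e+00, -1.19007094e-01]), 'joint_vel': array([-0.00125106,  0.00170169, -0.00060829, -0.00046909, -0.00077502,
       -0.00083639]), 'joint_efforts': array([-1.44305737e-03, -3.93690956e+01, -3.70170164e+01, -3.01093869e-04,
        7.20061798e-03, -2.10214992e-06]), 'tool_pos': array([0.24238382, 0.575433  , 0.24402708]), 'tool_rot': array([-3.29666728e-04,  1.98066633e-01,  9.80187983e-01, -1.00907516e-03]), 'contact_force': array([-0.24607512,  0.8707736 , -0.16636593]), 'ft_torque': array([-0.03425881,  0.00808043,  0.04739341]), 'grasp_force': 0.0, 'gripper_width': 1.0006401816873685}
top [[387.36936769510027, 0.0, 280.72307959542616], [0.0, 387.36936769510027, 204.74831851388876], [0.0, 0.0, 1.0]] [-0.06856669  0.          0.          0.          0.        ] [ 0.26734052 -0.0083168   1.21222508] [0.0708, -0.6816, 0.7244, -0.0756]
scene [[513.7966889127339, 0.0, 280.1119999942295], [0.0, 513.7966889127339, 208.62306286413366], [0.0, 0.0, 1.0]] [0.00190435 0.         0.         0.         0.        ] [ 1.28709648 -0.70587927  1.16682578] [-0.3489, 0.8398, 0.3848, -0.1577]
```

View pics/top0.png

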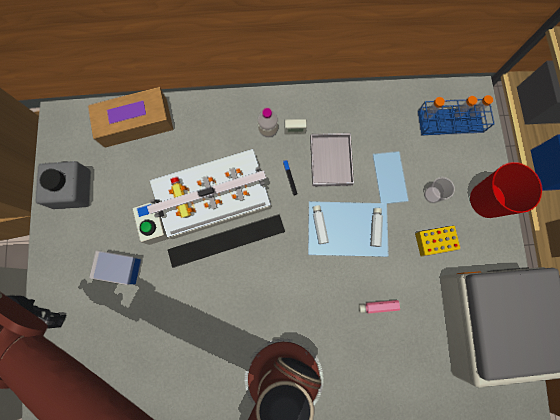

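View pics/scene0.png

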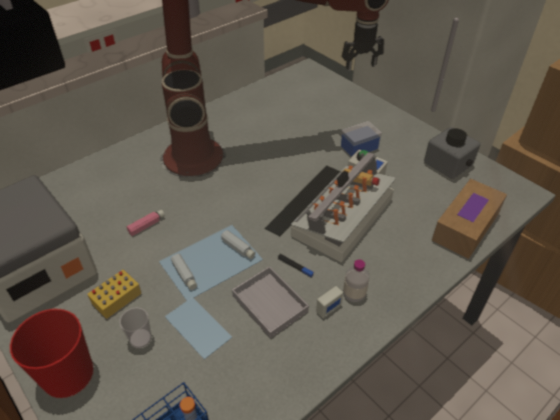

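The top view shows the mixer at about (205,192) with the bar across it (handle at about (206,192)). The spent red-cap bottle is in the leftmost clip at about (180,195) and the strip is at (227,241). Two white-capped bottles lie on the blue mat at (320,225) and (376,227). The pink one at (380,307) is the decoy. The tray is at (332,159).

```bash
cat > h.py <<'E'
from plant import manip
import cv2, numpy as np
from scipy.spatial.transform import Rotation as Rn
def q2R(q): return Rn.from_quat([q[1],q[2],q[3],q[0]]).as_matrix()
def cam(f):
    r=np.array(f["rotation"],float)
    return np.array(f["eye"]), (q2R(r) if r.size==4 else r)
def ray(f,uv):
    p=cv2.undistortPoints(np.array([[uv]],float),np.array(f["mtx"]),np.array(f["dist_coeffs"]))[0,0]
    e,R=cam(f); return e,R@np.array([p[0],p[1],1])
def onz(f,uv,z):
    e,d=ray(f,uv); return e+d*(z-e[2])/d[2]
def proj(f,P):
    e,R=cam(f)
    return cv2.projectPoints((np.atleast_2d(P)-e)@R,np.zeros(3),np.zeros(3),np.array(f["mtx"]),np.array(f["dist_coeffs"]))[0][:,0]
def tool():
    s=manip.state(); return s["tool_pos"],q2R(s["tool_rot"])
def goal(pos,R):
    p,T=tool()
    print("shift(tool,before turn) mm",((T.T@(np.array(pos)-p))*1000).round(1),"turn deg",np.degrees(Rn.from_matrix(T.T@R).as_rotvec()).round(2))
def toolR(yaw,tilt=0.,flip=1):
    """tool z along -deck normal; tool y along left*flip of frame yaw; tilt = slope up along x"""
    C=(Rn.from_euler('z',yaw)*Rn.from_euler('y',-tilt)).as_matrix()
    y=C[:,1]*flip; z=-C[:,2]; return np.column_stack([np.cross(y,z),y,z])
def grab(n,out=None):
    f=manip.grab_frame(n)
    if out: cv2.imwrite(f"pics/{out}.png",f["image"])
    return f
E
python3 - <<'E'
from h import *
import pickle
t=grab("top");s=grab("scene")
w=grab("wrist");e,R=cam(w);p,T=tool()
pickle.dump((t,s),open("f0.pkl","wb"))
print("wrist cam in tool",T.T@(e-p),(T.T@R).round(3).tolist())
for n,uv,z in [("barL",(152,207),.11),("barR",(268,175),.11),("handle",(206,191),.14),("f1",(320,225),.015),("f1c",(317,208),.015),("f2",(376,227),.015),("f2c",(377,210),.015),("tray",(332,160),.02),("strip",(227,241),0),("stripL",(170,256),0),("stripR",(283,225),0),("btn",(148,227),.085)]:
    print(n,onz(t,uv,z).round(3))
h=onz(t,(206,191),.14); goal([h[0],h[1],.40],T)
E
```

```text
wrist cam in tool [ 0.07331056 -0.00171158 -0.12787216] [[0.0, -0.957, -0.29], [1.0, 0.001, -0.001], [0.001, -0.29, 0.957]]
barL [0.515 0.353 0.11 ]
barR [0.591 0.009 0.11 ]
handle [0.546 0.188 0.14 ]
f1 [ 0.447 -0.143  0.015]
f1c [ 0.501 -0.138  0.015]
f2 [ 0.43  -0.318  0.015]
f2c [ 0.483 -0.327  0.015]
tray [ 0.655 -0.199  0.02 ]
strip [0.416 0.151 0.   ]
stripL [0.379 0.332 0.   ]
stripR [ 0.456 -0.028  0.   ]
btn [0.461 0.373 0.085]
shift(tool,before turn) mm [-429.8 -239.6 -155.1] turn deg [0. 0. 0.]
```

Request:
{"fn": "servo_tool", "kwargs": {
  "moves": [
    [[-43,-24,-11.5,0,0,0,85],[-43,-24,-11.5,0,0,0,85],[-43,-24,-11.5,0,0,0,85],[-43,-24,-11.5,0,0,0,85],[-43,-24,-11.5,0,0,0,85],[-43,-24,-11.5,0,0,0,85],[-43,-24,-11.5,0,0,0,85],[-43,-24,-11.5,0,0,0,85],[-43,-24,-11.5,0,0,0,85],[-43,-24,-11.5,0,0,0,85],[0,0,0,0,0,-10,85],[0,0,0,0,0,-10,85]]
  ]
}}

```text
time: 1.75
tool_pos: [0.5462, 0.187, 0.3602]
tool_rot: [-0.0, 0.023, 1.0, 0.0]
contact_force: [0.8, -0.3, -0.9]
gripper_width: 0.998
grasp_force: 0.0
```

Request:
{"fn": "servo_tool", "kwargs": {
  "moves": [
    [[0,0,0,0,0,-8,85],[0,0,0,0,0,-7.4,85],[0,0,0,0,0,0,85]]
  ]
}}

```text
time: 2.12
tool_pos: [0.5457, 0.1878, 0.3601]
tool_rot: [-0.0, -0.109, 0.994, -0.0]
contact_force: [-0.7, 0.2, -0.7]
gripper_width: 0.999
grasp_force: 0.0
```

Run:
```python
from h import *
import pickle
w=grab("wrist","w1");p,T=tool();print(p,T.round(3).tolist(),manip.state()["joint_pos"])
t=grab("top");pickle.dump((w,t),open("f1.pkl","wb"))
```

```text
[0.54569186 0.18777666 0.36016695] [[-0.977, -0.215, -0.0], [-0.215, 0.977, -0.0], [0.0, -0.0, -1.0]] [ 2.02500028e-01 -1.03171826e-01  1.57742754e+00 -3.46626435e-05
  1.66757457e+00 -1.58512988e+00]
```

View pics/w1.png

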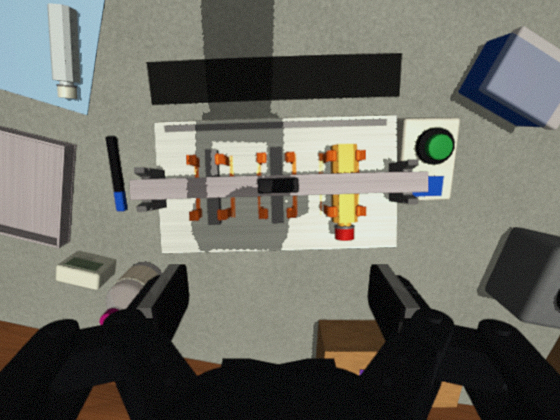

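The wrist view shows the bar from about (130,188) to (428,182) with its handle at (278,185). The spent bottle is in the leftmost clip with its cap at (344,232). Empty clips are at x≈276 and x≈212, the green button is at (436,145), and the strip runs from (148,83) to (401,75).

Run:
```python
import pickle,cv2,numpy as np
w,t=pickle.load(open("f1.pkl","rb"));t0,s0=pickle.load(open("f0.pkl","rb"))
o=np.zeros((600,800,3),np.uint8)
a=cv2.resize(w["image"][140:262,112:458],None,fx=2.3,fy=2.3,interpolation=cv2.INTER_CUBIC);o[:a.shape[0],:a.shape[1]]=a
b=cv2.resize(s0["image"][145:250,285:400],None,fx=3,fy=3,interpolation=cv2.INTER_CUBIC);o[284:284+b.shape[0],:b.shape[1]]=b[:316]
c=cv2.resize(t0["image"][145:245,130:280],None,fx=3,fy=3,interpolation=cv2.INTER_CUBIC);o[284:584,350:800]=c
cv2.imwrite("pics/c1.png",o)
```

```text
(no output)
```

View pics/c1.png

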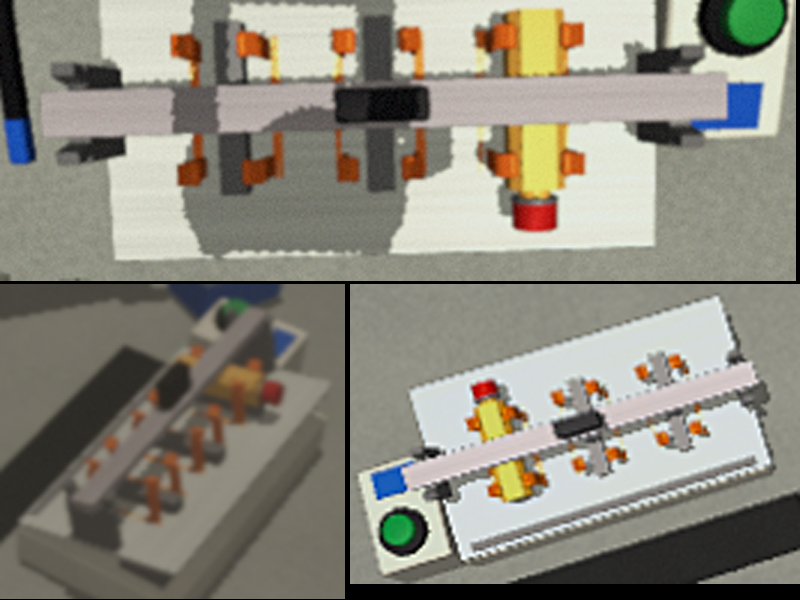

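```bash
cat > fit.py <<'E'
from h import *
import pickle
from scipy.optimize import least_squares
w,t=pickle.load(open("f1.pkl","rb"));t0,s0=pickle.load(open("f0.pkl","rb"))
W=lambda x,y:(x/2.3+112-.28,y/2.3+140-.28)
Tp=lambda x,y:((x-350)/3+130-.33,(y-284)/3+145-.33)
S=lambda x,y:(x/3+285-.33,(y-284)/3+145-.33)
B=lambda x,y:np.array([x,y,.032])
obs=[]  # cam, kind, pt in clip_b frame, px
for f,c,pts in [(w,W,[(-.012,-.175,42,94),(-.012,.175,727,73),(.012,-.175,42,137),(.012,.175,727,119)]),
              (t0,Tp,[(.012,.175,404,465),(-.012,.175,412,490),(.012,-.175,750,362),(-.012,-.175,757,387)])]:
    for x,y,u,v in pts: obs.append((f,1,B(x,y),c(u,v)))
for y,u,v,u2,v2 in [(0,377,40,379.5,164.5),(.085,535.5,36.5,536.5,163),(-.085,218.5,44.5,226,169)]:
    obs.append((w,0,np.array([-.034,y,.010]),W(u,v)));obs.append((w,0,np.array([.034,y,.010]),W(u2,v2)))
for y,u,v,u2,v2 in [(0,579,391,598,459),(-.085,661,367,681,432)]:
    obs.append((t0,0,np.array([.034,y,.010]),Tp(u,v)));obs.append((t0,0,np.array([-.034,y,.010]),Tp(u2,v2)))
def pose(p,tilt=np.radians(12)): return p[:3],(Rn.from_euler('z',p[3])*Rn.from_euler('y',-tilt)).as_matrix()
def res(p):
    o,C=pose(p); r=[]
    for f,k,P,uv in obs:
        P=P+np.array([p[4],p[5],0])*k
        r+=list((proj(f,o+C@P)[0]-uv)*(1 if f is w else 1))
    return np.array(r+[p[4]/.003,p[5]/.004])
sol=least_squares(res,[.54,.18,.11,.21,0,0],loss='soft_l1')
if __name__=="__main__":
    print(sol.x.round(4),"yaw",np.degrees(sol.x[3])); print(res(sol.x).round(1))
    p=sol.x;o,C=pose(p)
    print("bar origin",o+C@[p[4],p[5],.02])
    hc=o+C@[p[4],p[5],.052]; print("handle tcp",hc)
    x=C[:,0]; z=-C[:,2]
    for sg in(1,-1):
        y=sg*x; R=np.column_stack([np.cross(y,z),y,z]); goal(o+C@[p[4],p[5],.02+.13],R)
    for n,uv in [("stripLn",(148,63)),("stripLf",(151,104)),("stripRn",(401,54)),("stripRf",(400,95))]: print(n,onz(w,uv,.002).round(4))
    print("btn",onz(w,(436,145),.085),onz(t0,(148,227),.085))
E
python3 fit.py
```

```text
[0.5542 0.1858 0.1008 0.2443 0.0007 0.0028] yaw 13.99923558436045
[-0.1 -1.7 -0.2 -0.3  1.2 -0.  -0.4  0.2 -0.6 -0.2 -0.8 -0.5  0.7 -1.3
  0.8 -1.7 -0.  -0.3  0.3  0.6  0.1 -0.5  0.2 -0.4  0.1 -0.3 -0.8  0.4
 -0.6 -0.2 -0.1 -0.7 -0.2 -0.6 -0.1 -0.2  0.2  0.7]
bar origin [0.55010699 0.18768968 0.12052798]
handle tcp [0.54365143 0.18608022 0.15182871]
shift(tool,before turn) mm [ 22.7  -1.8 112.5] turn deg [-9.53 -9.27 88.09]
shift(tool,before turn) mm [ 22.7  -1.8 112.5] turn deg [  9.34  -9.6  -91.19]
stripLn [ 0.4391 -0.0306  0.002 ]
stripLf [ 0.495  -0.0198  0.002 ]
stripRn [0.3485 0.3237 0.002 ]
stripRf [0.4024 0.3398 0.002 ]
btn [0.46194413 0.37602174 0.085     ] [0.46085047 0.37326319 0.085     ]
```

Request:
{"fn": "servo_tool", "kwargs": {
  "moves": [
    [[0,0,0,-1.059,-1.03,9.788,60],[0,0,0,-1.059,-1.03,9.788,60],[0,0,0,-1.059,-1.03,9.788,60],[0,0,0,-1.059,-1.03,9.788,60],[0,0,0,-1.059,-1.03,9.788,60],[0,0,0,-1.059,-1.03,9.788,60],[0,0,0,-1.059,-1.03,9.788,60],[0,0,0,-1.059,-1.03,9.788,60],[0,0,0,-1.059,-1.03,9.788,60],[0,0,0,0,0,0,60]]
  ]
}}

```text
time: 3.48
tool_pos: [0.5454, 0.188, 0.3603]
tool_rot: [0.064, 0.611, 0.785, 0.083]
contact_force: [0.6, -0.4, -0.1]
gripper_width: 0.702
grasp_force: 0.0
```

```bash
cat > frame.py <<'E'
from h import *
# clip_b frame
O=np.array([.5542,.1858,.1008]);YAW=np.radians(14.0)
def C(): return (Rn.from_euler('z',YAW)*Rn.from_euler('y',-np.radians(12))).as_matrix()
def barR(): # tool y along bar x
    c=C(); y=c[:,0]; z=-c[:,2]; return np.column_stack([np.cross(y,z),y,z])
def P(x,y,z): return O+C()@np.array([x,y,z])
def rel(): # tcp in clip_b frame
    p,T=tool(); return (C().T@(p-O)*1000).round(1)
E
python3 - <<'E'
from frame import *
goal(P(.0007,.0028,.15),barR()); goal(P(.0007,.0028,.054),barR())
E
```

```text
shift(tool,before turn) mm [ -1.4 -45.5 105.5] turn deg [ 0.01 -0.04  0.18]
shift(tool,before turn) mm [ -1.4 -45.5 201.5] turn deg [ 0.01 -0.04  0.18]
```

Request:
{"fn": "servo_tool", "kwargs": {
  "moves": [
    [[0,-11,26,0,0,0,60],[0,-11,26,0,0,0,60],[0,-11,26,0,0,0,60],[-1.4,-12.5,28,0,0,0,60],[0,0,30,0,0,0,60],[0,0,30,0,0,0,60],[0,0,20,0,0,0,60],[0,0,15.5,0,0,0,60],[0,0,0,0,0,0,60]]
  ]
}}

```text
time: 4.6
tool_pos: [0.5432, 0.1857, 0.1526]
tool_rot: [0.064, 0.611, 0.784, 0.082]
contact_force: [1.0, -0.0, 0.3]
gripper_width: 0.702
grasp_force: 0.0
```

Request:
{"fn": "servo_tool", "kwargs": {
  "moves": [
    [[0,0,0,0,0,0,5],[0,0,0,0,0,0,5],[0,0,0,0,0,0,5],[0,0,0,0,0,0,5],[0,0,0,0,0,0,5],[0,0,0,0,0,0,5]]
  ]
}}

```text
time: 5.35
tool_pos: [0.5442, 0.186, 0.1551]
tool_rot: [0.065, 0.611, 0.784, 0.083]
contact_force: [-2.3, -1.0, 6.3]
gripper_width: 0.174
grasp_force: 59.4
```

Run:
```python
from frame import *
s=manip.state();print(rel(),s["contact_force"],s["ft_torque"],s["gripper_width"],s["grasp_force"]); goal(P(.0007,.0028,.054),barR())
grab("wrist","w2")
```

```text
[ 1.8  2.6 55.2] [-2.30535952 -1.03176193  6.25268498] [-0.04947678  0.38657641 -0.00651543] 0.17420805216336188 59.38860297203064
shift(tool,before turn) mm [ 0.2 -1.1  1.2] turn deg [ 0.11 -0.02  0.11]
```

View pics/w2.png

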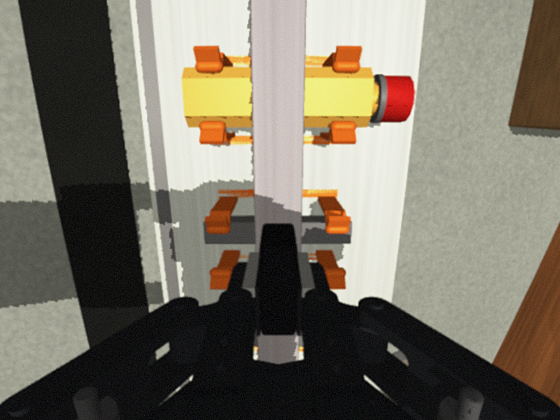

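The wrist view confirms the handle is gripped at (278,240). The spent bottle is seen in its clip at (278,97), with its red cap at (395,97). Next: lift.

Request:
{"fn": "servo_tool", "kwargs": {
  "moves": [
    [[0,0,-6,0,0,0,5],[0,0,-10,0,0,0,5],[0,0,-12,0,0,0,5],[0,0,-15,0,0,0,5],[0,0,-20,0,0,0,5],[0,0,-20,0,0,0,5],[0,0,-15,0,0,0,5],[0,0,0,0,0,0,5]]
  ]
}}

```text
time: 6.4
tool_pos: [0.5246, 0.181, 0.2521]
tool_rot: [0.066, 0.611, 0.784, 0.084]
contact_force: [-0.0, -0.1, -3.0]
gripper_width: 0.177
grasp_force: 58.6
```

Run:
```python
from frame import *
s=manip.state();print(rel(),s["contact_force"],s["ft_torque"],s["gripper_width"],s["grasp_force"])
y=np.array([np.cos(YAW),np.sin(YAW),0]);z=np.array([0,0,-1.]);R=np.column_stack([np.cross(y,z),y,z])
p,T=tool(); print((T.T@(np.array([.4213,.1534,p[2]])-p)*1000).round(1)); goal([.4213,.1534,p[2]],R)
```

```text
[  2.2   2.5 154.2] [-0.01278625 -0.09128938 -2.96706996] [-0.01153838  0.11601006 -0.01223663] 0.17719911192866858 58.60872745513916
[  -1.6 -104.4  -22.7]
shift(tool,before turn) mm [  -1.6 -104.4  -22.7] turn deg [12.24 -0.    0.11]
```

Request:
{"fn": "servo_tool", "kwargs": {
  "moves": [
    [[0,0,0,4.1,0,0,5],[0,0,0,4.1,0,0,5],[0,0,0,4.04,0,0,5],[-1.6,-27,0,0,0,0,5],[0,-27,0,0,0,0,5],[0,-27,0,0,0,0,5],[0,-26,0,0,0,0,5],[0,0,40,0,0,0,5],[0,0,40,0,0,0,5],[0,0,40,0,0,0,5],[0,0,40,0,0,0,5],[0,0,25,0,0,0,5]]
  ]
}}

```text
time: 7.9
tool_pos: [0.4179, 0.1527, 0.0619]
tool_rot: [-0.003, 0.615, 0.789, -0.003]
contact_force: [-0.8, 0.1, -2.3]
gripper_width: 0.178
grasp_force: 59.5
```

Request:
{"fn": "servo_tool", "kwargs": {
  "moves": [
    [[0,0,15,0,0,0,5],[0,0,8,0,0,0,5],[0,0,0,0,0,0,5]]
  ]
}}

```text
time: 8.28
tool_pos: [0.4198, 0.1531, 0.0421]
tool_rot: [-0.001, 0.615, 0.789, -0.001]
contact_force: [0.6, -1.4, -2.7]
gripper_width: 0.173
grasp_force: 59.5
```

Request:
{"fn": "servo_tool", "kwargs": {
  "moves": [
    [[0,0,1.5,0,0,0,5],[0,0,1.5,0,0,0,5],[0,0,1.5,0,0,0,5],[0,0,0,0,0,0,5]]
  ]
}}

```text
time: 8.78
tool_pos: [0.4196, 0.153, 0.0375]
tool_rot: [-0.001, 0.615, 0.789, -0.002]
contact_force: [-0.1, 0.4, -1.7]
gripper_width: 0.178
grasp_force: 39.4
```

Request:
{"fn": "servo_tool", "kwargs": {
  "moves": [
    [[0,0,1,0,0,0,5],[0,0,1,0,0,0,5],[0,0,0,0,0,0,5]]
  ]
}}

```text
time: 9.15
tool_pos: [0.4195, 0.153, 0.0354]
tool_rot: [-0.001, 0.615, 0.789, -0.002]
contact_force: [-0.3, 0.1, -2.9]
gripper_width: 0.171
grasp_force: 64.3
```

Request:
{"fn": "servo_tool", "kwargs": {
  "moves": [
    [[0,0,0,0,0,0,40],[0,0,0,0,0,0,60],[0,0,0,0,0,0,60],[0,0,-30,0,0,0,60],[0,0,-40,0,0,0,60],[0,0,-50,0,0,0,60],[0,0,-50,0,0,0,60],[0,0,-50,0,0,0,60],[0,0,0,0,0,0,60]]
  ]
}}

```text
time: 10.28
tool_pos: [0.4229, 0.1537, 0.2614]
tool_rot: [0.002, 0.615, 0.789, 0.002]
contact_force: [-0.8, 0.2, -0.5]
gripper_width: 0.701
grasp_force: 0.0
```

Run:
```python
from frame import *
import pickle
R=toolR(YAW,np.radians(12),1)
goal(P(.0,.085,.13),R)
p,T=tool();print(p)
R2=toolR(YAW,0,1);goal(p,R2)
pickle.dump(grab("top"),open("f2.pkl","wb"))
```

```text
shift(tool,before turn) mm [ 84.2 108.   34.1] turn deg [ -9.14  -9.11 -89.55]
[0.42292312 0.15371393 0.26135715]
shift(tool,before turn) mm [0. 0. 0.] turn deg [  0.27   0.32 -89.89]
```

Request:
{"fn": "servo_tool", "kwargs": {
  "moves": [
    [[0,0,0,-1.016,-1.012,-9.95,60],[0,0,0,-1.016,-1.012,-9.95,60],[0,0,0,-1.016,-1.012,-9.95,60],[0,0,0,-1.016,-1.012,-9.95,60],[0,0,0,-1.016,-1.012,-9.95,60],[0,0,0,-1.016,-1.012,-9.95,60],[0,0,0,-1.016,-1.012,-9.95,60],[0,0,0,-1.016,-1.012,-9.95,60],[0,0,0,-1.016,-1.012,-9.95,60],[0,0,0,0,0,0,60]]
  ]
}}

```text
time: 11.58
tool_pos: [0.4196, 0.1529, 0.2535]
tool_rot: [0.097, -0.12, 0.988, 0.012]
contact_force: [-0.1, -1.1, -0.1]
gripper_width: 0.702
grasp_force: 0.0
```

Run:
```python
from frame import *
R=toolR(YAW,np.radians(12),1)
goal(P(.0,.0425,.15),R); goal(P(.0,.085,.15),R)
```

```text
shift(tool,before turn) mm [-104.    42.2   26.7] turn deg [ 0.03 -0.78 -0.16]
shift(tool,before turn) mm [-103.9   84.7   26.8] turn deg [ 0.03 -0.78 -0.16]
```

Request:
{"fn": "servo_tool", "kwargs": {
  "moves": [
    [[-26,10.5,0,0,-0.4,0,60],[-26,10.5,0,0,-0.4,0,60],[-26,10.5,0,0,0,0,60],[-26,10.7,0,0,0,0,60],[0,0,13,0,0,0,60],[0,0,13,0,0,0,60],[0,0,0,0,0,0,60],[0,0,0,0,0,0,60]]
  ]
}}

```text
time: 12.58
tool_pos: [0.5138, 0.2197, 0.2512]
tool_rot: [0.105, -0.121, 0.987, 0.013]
contact_force: [0.0, 0.1, -0.5]
gripper_width: 0.7
grasp_force: 0.0
```

Run:
```python
from frame import *
import pickle
w=grab("wrist");pickle.dump(w,open("f3.pkl","wb"));print(rel())
im=cv2.resize(w["image"][:300],None,fx=800/560,fy=800/560,interpolation=cv2.INTER_CUBIC)
cv2.imwrite("pics/w3.png",im)
```

```text
[  1.4  42.7 154.1]
```

View pics/w3.png

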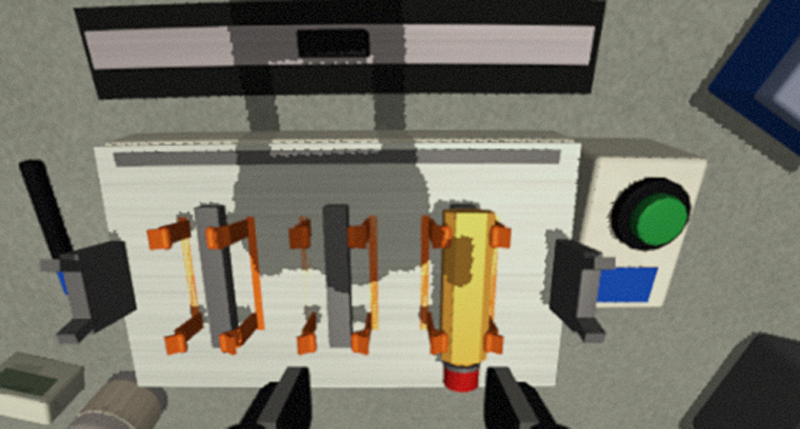

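Run:
```python
from frame import *
import pickle
from scipy.optimize import least_squares
w=pickle.load(open("f3.pkl","rb"));k=560/800
print("pred with current frame (view px):")
tests={"railBnear":((-.05,-.008,-.015),(323,205)),"railBfar":((.05,-.008,-.015),(329,347)),"railAnear":((-.05,-.093,-.015),(196,207)),"railAfar":((.05,-.093,-.015),(212,347)),
"cap":((.0745,.085,0),(461,378)),
"lipB nr":((-.034,0,.012),((300+360)/2,234)),"lipB far":((.034,0,.012),((307+361)/2,338)),
"lipA nr":((-.034,-.085,.012),((168+228)/2,235)),"lipA far":((.034,-.085,.012),((180+236)/2,338)),
"lipC nr":((-.034,.085,.012),((435+502)/2,236)),"lipC far":((.034,.085,.012),((438+494)/2,341))}
def pr(O2,yaw,P_):
    c=(Rn.from_euler('z',yaw)*Rn.from_euler('y',-np.radians(12))).as_matrix()
    return proj(w,O2+c@np.array(P_))[0]
for n,(q,uv) in tests.items(): print(n,(pr(O,YAW,q)/k).round(1),uv)
def res(p): return np.concatenate([pr(p[:3],p[3],q)-np.array(uv)*k for n,(q,uv) in tests.items()])
s=least_squares(res,[*O,YAW],loss='soft_l1');print(s.x.round(4),np.degrees(s.x[3]),res(s.x).round(1))
goal(P(.0,.085,.007),toolR(YAW,np.radians(12)))
print("btn",onz(w,(661*k,219*k),.085))
```

```text
pred with current frame (view px):
railBnear [322.3 203.9] (323, 205)
railBfar [329.1 345.2] (329, 347)
railAnear [194.2 204.7] (196, 207)
railAfar [212.3 345.1] (212, 347)
cap [459.4 385.5] (461, 378)
lipB nr [329.5 234.3] (330.0, 234)
lipB far [334.2 338.5] (334.0, 338)
lipA nr [191.2 234.9] (198.0, 235)
lipA far [205.1 338.4] (208.0, 338)
lipC nr [469.3 234.2] (468.5, 236)
lipC far [464.5 338.4] (466.0, 341)
[0.5554 0.1864 0.0991 0.2455] 14.064948275798995 [ 0.2  0.1  0.7 -1.1  0.1 -0.7  1.5 -1.2 -1.   5.1  0.3  1.   0.8  0.5
 -3.3  0.8 -0.7  0.5  0.5 -0.6 -1.1 -1.7]
shift(tool,before turn) mm [  2.1  42.2 147.1] turn deg [ 0.03  0.23 -0.05]
btn [0.46451135 0.38360089 0.085     ]
```

The wrist view matches the frame model to about 1 mm: rails at x≈337 and 215, the spent bottle at (468,290), the bar on the strip at (335,45), and the button at (661,219). Next: grasp the spent bottle.

Request:
{"fn": "servo_tool", "kwargs": {
  "moves": [
    [[1,21,0,0,0,0,60],[1.1,21.2,0,0,0.2,0,60],[0,0,30,0,0,0,60],[0,0,30,0,0,0,60],[0,0,30,0,0,0,60],[0,0,25,0,0,0,60],[0,0,20,0,0,0,60],[0,0,14,0,0,0,60],[0,0,5,0,0,0,60],[0,0,0,0,0,0,60]]
  ]
}}

```text
time: 13.88
tool_pos: [0.5334, 0.2685, 0.1008]
tool_rot: [0.104, -0.121, 0.987, 0.013]
contact_force: [0.4, 0.1, 0.7]
gripper_width: 0.704
grasp_force: 0.0
```

Run:
```python
from frame import *
print(rel(),manip.state()["contact_force"].round(1))
```

```text
[-0.1 85.3  0.1] [0.4 0.1 0.7]
```

Request:
{"fn": "servo_tool", "kwargs": {
  "moves": [
    [[0,0,0,0,0,0,20],[0,0,0,0,0,0,20],[0,0,0,0,0,0,20],[0,0,0,0,0,0,20],[0,0,0,0,0,0,20],[0,0,0,0,0,0,20]]
  ]
}}

```text
time: 14.62
tool_pos: [0.5338, 0.2691, 0.1019]
tool_rot: [0.105, -0.121, 0.987, 0.014]
contact_force: [-3.2, 2.3, 7.2]
gripper_width: 0.339
grasp_force: 60.4
```

Run:
```python
from frame import *
s=manip.state();print(rel(),s["contact_force"].round(1),s["ft_torque"].round(2),s["gripper_width"],s["grasp_force"]);goal(P(0,.085,0),toolR(YAW,np.radians(12)))
```

```text
[ 0.6 85.8  1. ] [-3.2  2.3  7.2] [0.39 0.31 0.09] 0.338686015863415 60.414529053959996
shift(tool,before turn) mm [ 0.6 -0.8  1. ] turn deg [ 0.09  0.12 -0.02]
```

Request:
{"fn": "servo_tool", "kwargs": {
  "moves": [
    [[0,0,-4,0,0,0,20],[0,0,-4,0,0,0,20],[0,0,-6,0,0,0,20],[0,0,-8,0,0,0,20],[0,0,-10,0,0,0,20],[0,0,-20,0,0,0,20],[0,0,-30,0,0,0,20],[0,0,-30,0,0,0,20],[0,0,0,0,0,0,20]]
  ]
}}

```text
time: 15.75
tool_pos: [0.5127, 0.2633, 0.2158]
tool_rot: [0.108, -0.121, 0.987, 0.014]
contact_force: [0.2, 0.1, -0.4]
gripper_width: 0.334
grasp_force: 61.1
```

Run:
```python
from frame import *
import pickle
t0,s0=pickle.load(open("f0.pkl","rb"))
s=manip.state();print(rel(),s["contact_force"].round(1),s["gripper_width"],s["grasp_force"])
g=cv2.cvtColor(t0["image"],cv2.COLOR_BGR2GRAY)
c=[onz(t0,uv,.03) for uv in [(311,136),(350,133),(353,185),(314,187)]]
print(np.round(c,3)); m=np.mean(c,0); d=c[0]-c[3]; ty=np.arctan2(d[1],d[0]); print("tray",m,np.degrees(ty))
pos=m+np.array([-.013*np.cos(ty),-.013*np.sin(ty),0]);pos[2]=.22
p,T=tool(); goal(p,toolR(ty,0)); R=toolR(ty,0); print("then",(R.T@(pos-p)*1000).round(1))
w=grab("wrist","w4")
```

```text
[  2.8  85.3 116.9] [ 0.2  0.1 -0.4] 0.3337299996102485 61.12954517360777
[[ 0.738 -0.136  0.03 ]
 [ 0.741 -0.264  0.03 ]
 [ 0.566 -0.256  0.03 ]
 [ 0.566 -0.132  0.03 ]]
tray [ 0.65257741 -0.19707275  0.03      ] -1.3107762077379914
shift(tool,before turn) mm [0. 0. 0.] turn deg [ 1.75 12.45 15.24]
then [-137.4 -457.1   -4.2]
```

View pics/w4.png

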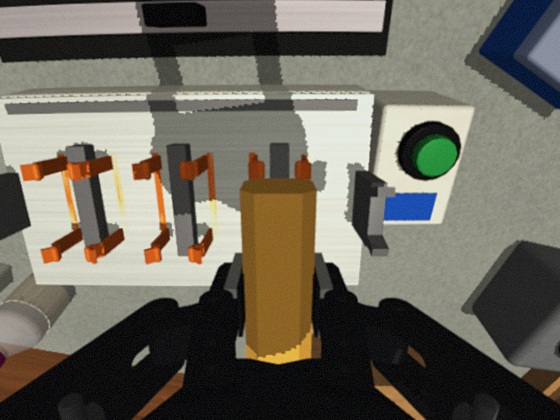

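The bottle came out of the clip cleanly and is held at (278,270). Next: carry it to the tray.

Request:
{"fn": "servo_tool", "kwargs": {
  "moves": [
    [[0,0,0,0.58,4.15,5.08,20],[0,0,0,0.58,4.15,5.08,20],[0,0,0,0.59,4.15,5.08,20],[-15,-51,-1,0,0,0,20],[-15,-51,-1,0,0,0,20],[-15,-51,-1,0,0,0,20],[-15,-51,-1,0,0,0,20],[-15,-51,0,0,0,0,20],[-15,-51,0,0,0,0,20],[-15,-51,0,0,0,0,20],[-16,-50,0,0,0,0,20],[-16,-50,0,0,0,0,20]]
  ]
}}

```text
time: 17.3
tool_pos: [0.6368, -0.199, 0.2124]
tool_rot: [-0.006, 0.012, 1.0, -0.001]
contact_force: [0.7, 0.1, -0.7]
gripper_width: 0.336
grasp_force: 61.1
```

Request:
{"fn": "servo_tool", "kwargs": {
  "moves": [
    [[0,0,40,0,0,0,20],[0,0,50,0,0,0,20],[0,0,45,0,0,0,20],[0,0,35,0,0,0,20],[0,0,15,0,0,0,20],[0,0,0,0,0,0,20]]
  ]
}}

```text
time: 18.05
tool_pos: [0.6344, -0.1975, 0.0276]
tool_rot: [-0.006, 0.011, 1.0, -0.001]
contact_force: [0.7, 0.2, -0.2]
gripper_width: 0.335
grasp_force: 61.1
```

Run:
```python
from frame import *
s=manip.state();print(s["tool_pos"],s["contact_force"].round(1),s["gripper_width"],s["grasp_force"])
w=grab("wrist","w5")
```

```text
[ 0.63444625 -0.19745613  0.02756985] [ 0.7  0.2 -0.2] 0.3351628687657639 61.09913126681931
```

View pics/w5.png

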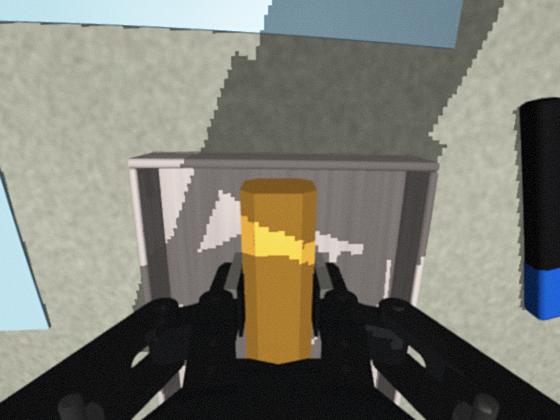

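The bottle is over the tray floor, inside the walls (tray spans x 130–437).

Request:
{"fn": "servo_tool", "kwargs": {
  "moves": [
    [[0,0,2,0,0,0,20],[0,0,2,0,0,0,20],[0,0,2,0,0,0,20],[0,0,0,0,0,0,20]]
  ]
}}

```text
time: 18.6
tool_pos: [0.6354, -0.1978, 0.0233]
tool_rot: [-0.004, 0.011, 1.0, -0.002]
contact_force: [-0.4, -0.7, -0.9]
gripper_width: 0.342
grasp_force: 61.1
```

Request:
{"fn": "servo_tool", "kwargs": {
  "moves": [
    [[0,0,0,0,0,0,45],[0,0,0,0,0,0,55],[0,0,0,0,0,0,55],[0,0,-20,0,0,0,55],[0,0,-40,0,0,0,55],[0,0,-50,0,0,0,55],[0,0,-50,0,0,0,55],[0,0,-40,0,0,0,55],[0,0,0,0,0,0,55]]
  ]
}}

```text
time: 19.73
tool_pos: [0.6397, -0.1983, 0.2309]
tool_rot: [0.001, 0.011, 1.0, -0.004]
contact_force: [-0.7, -0.1, 0.2]
gripper_width: 0.646
grasp_force: 0.0
```

Run:
```python
from frame import *
import pickle
s=manip.state();print(s["tool_pos"])
t=grab("top");pickle.dump(t,open("f4.pkl","wb"))
b=cv2.resize(t["image"][130:330,300:500],(600,600),interpolation=cv2.INTER_CUBIC);cv2.imwrite("pics/t4.png",b)
```

```text
[ 0.63974396 -0.19829308  0.23094767]
```

View pics/t4.png

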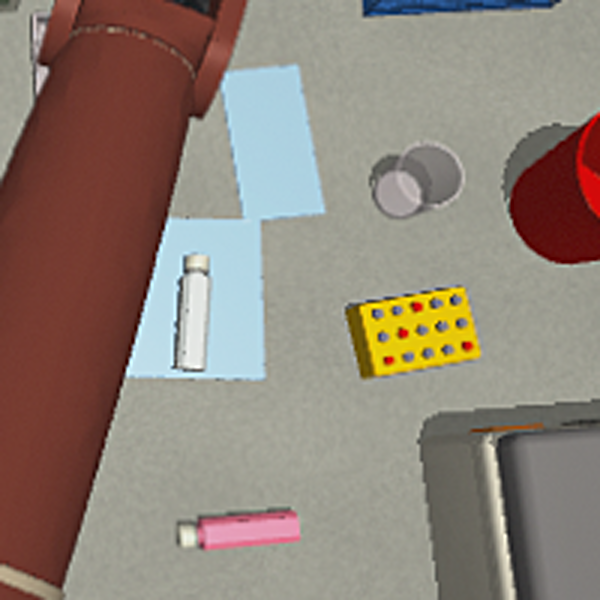

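Two white-capped bottles plus the pink decoy at crop (240,528). Fresh bottle 2 is now at crop (193,319), full-frame (364,236), with its cap up-image at (197,263). It was knocked from (376,227). I'll go above it with the wrist camera.

Run:
```python
from frame import *
import pickle
t=pickle.load(open("f4.pkl","rb"))
a=onz(t,(300+190/3,130+369/3),.025);b=onz(t,(300+197/3,130+270/3),.025);c=(a+b)/2;d=b-a
print(a,b,c,np.linalg.norm(d),"yaw",np.degrees(np.arctan2(d[1],d[0])))
p,T=tool();yaw=np.arctan2(d[1],d[0]);R=toolR(yaw,0)
goal(p,R); print((R.T@(np.array([c[0],c[1],.23])-p)*1000).round(1))
```

```text
[ 0.35057792 -0.26760858  0.025     ] [ 0.45222713 -0.28542194  0.025     ] [ 0.40140252 -0.27651526  0.025     ] 0.10319824200341547 yaw -9.939780251395756
shift(tool,before turn) mm [0. 0. 0.] turn deg [-0.32 -0.15  8.63]
[ 219.9 -118.5   -2.5]
```

Request:
{"fn": "servo_tool", "kwargs": {
  "moves": [
    [[0,0,0,-0.3,-0.15,8.63,60],[44,-23.7,8,0,0,0,60],[44,-23.7,8,0,0,0,60],[44,-23.7,8,0,0,0,60],[44,-23.7,8,0,0,0,60],[44,-23.7,8,0,0,0,60],[0,0,0,0,0,0,60],[0,0,0,0,0,0,60]]
  ]
}}

```text
time: 20.78
tool_pos: [0.3997, -0.2756, 0.1839]
tool_rot: [-0.003, 0.087, 0.996, 0.001]
contact_force: [0.1, 0.4, -0.6]
gripper_width: 0.706
grasp_force: 0.0
```

Run:
```python
from frame import *
import pickle
w=grab("wrist","w6");t=grab("top");pickle.dump((w,t),open("f6.pkl","wb"));print(tool()[0],manip.state()["joint_pos"].round(2))
```

```text
[ 0.4005242  -0.27569741  0.18452077] [-0.75 -0.24  1.99 -0.    1.4  -2.15]
```

View pics/w6.png

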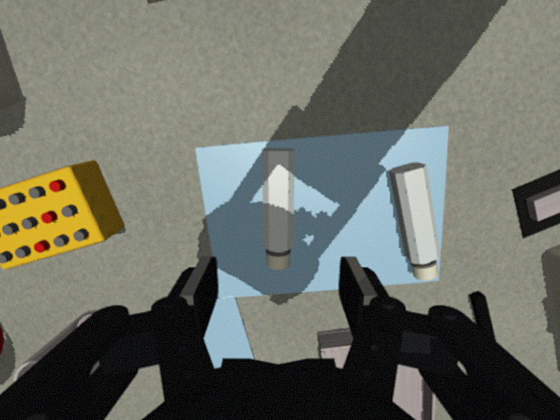

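Fresh2: near end (279,151), shoulder (278,247). Fresh1: near end (406,167), shoulder (424,262). Both caps point away from the robot.

Run:
```python
from frame import *
import pickle
w,t=pickle.load(open("f6.pkl","rb"))
for n,u,v in [("f2",(279,151),(278.3,247)),("f1",(406,167),(423.5,262))]:
    a=onz(w,u,.026);b=onz(w,v,.026);d=b-a;c=a+d/np.linalg.norm(d)*.048;yaw=np.arctan2(d[1],d[0])
    print(n,a.round(4),b.round(4),np.linalg.norm(d),"c",c.round(4),"mid",((a+b)/2).round(4),np.degrees(yaw))
    p,T=tool();R=toolR(yaw,0);goal(p,R);print((R.T@(np.array([c[0],c[1],.018])-p)*1000).round(1))
```

```text
f2 [ 0.3552 -0.2685  0.026 ] [ 0.4481 -0.2854  0.026 ] 0.09437457115257425 c [ 0.4025 -0.2771  0.026 ] mid [ 0.4017 -0.2769  0.026 ] -10.321460228817202
shift(tool,before turn) mm [0. 0. 0.] turn deg [ 0.07 -0.34  0.43]
[ -2.1  -1.  166.5]
f1 [ 0.3898 -0.1546  0.026 ] [ 0.4905 -0.1422  0.026 ] 0.1014369235062735 c [ 0.4374 -0.1487  0.026 ] mid [ 0.4401 -0.1484  0.026 ] 7.016067627879899
shift(tool,before turn) mm [0. 0. 0.] turn deg [  0.12  -0.33 -16.9 ]
[-52.1 121.5 166.5]
```

Request:
{"fn": "servo_tool", "kwargs": {
  "moves": [
    [[-1,-0.5,30,0,-0.3,0.4,60],[-1,-0.5,40,0,0,0,60],[0,0,40,0,0,0,60],[0,0,30,0,0,0,60],[0,0,18,0,0,0,60],[0,0,7,0,0,0,60],[0,0,0,0,0,0,60]]
  ]
}}

```text
time: 21.75
tool_pos: [0.4019, -0.2773, 0.0199]
tool_rot: [-0.0, 0.09, 0.996, 0.0]
contact_force: [-0.4, 0.3, 0.5]
gripper_width: 0.702
grasp_force: 0.0
```

Request:
{"fn": "servo_tool", "kwargs": {
  "moves": [
    [[0,0,0,0,0,0,20],[0,0,0,0,0,0,20],[0,0,0,0,0,0,20],[0,0,0,0,0,0,20],[0,0,0,0,0,0,20],[0,0,0,0,0,0,20]]
  ]
}}

```text
time: 22.5
tool_pos: [0.4023, -0.278, 0.021]
tool_rot: [0.001, 0.09, 0.996, -0.0]
contact_force: [0.3, 0.1, 6.2]
gripper_width: 0.333
grasp_force: 61.0
```

Request:
{"fn": "servo_tool", "kwargs": {
  "moves": [
    [[0,0,-10,0,0,0,20],[0,0,-25,0,0,0,20],[0,0,-40,0,0,0,20],[0,0,-50,0,0,0,20],[0,0,-50,0,0,0,20],[0,0,-40,0,0,0,20],[0,0,0,0,0,0,20]]
  ]
}}

```text
time: 23.38
tool_pos: [0.4028, -0.2785, 0.239]
tool_rot: [0.003, 0.09, 0.996, -0.002]
contact_force: [-0.2, 0.0, -0.6]
gripper_width: 0.337
grasp_force: 60.3
```

Run:
```python
from frame import *
s=manip.state();p,T=tool();print(p,s["contact_force"].round(1),s["gripper_width"],s["grasp_force"])
R=toolR(YAW,np.radians(12));goal(p,R)
for y in(.0,.085,-.085):print(y,(R.T@(P(0,y,.12)-p)*1000).round(1))
```

```text
[ 0.40280625 -0.27852422  0.23902345] [-0.2  0.  -0.6] 0.33747659611441816 60.26113241678104
shift(tool,before turn) mm [0. 0. 0.] turn deg [ -2.81 -11.53 -24.22]
0.0 [-224.8  413.9   69.1]
0.085 [-224.8  498.9   69.1]
-0.085 [-224.8  328.9   69.1]
```

Request:
{"fn": "servo_tool", "kwargs": {
  "moves": [
    [[0,0,0,-0.94,-3.84,-8.07,20],[0,0,0,-0.94,-3.84,-8.07,20],[0,0,0,-0.93,-3.85,-8.08,20],[-25,55,0,0,0,0,20],[-25,55,0,0,0,0,20],[-25,55,0,0,0,0,20],[-25,55,0,0,0,0,20],[-25,55,0,0,0,0,20],[-25,55,0,0,0,0,20],[-25,55,0,0,0,0,20],[-25,55,0,0,0,0,20],[-25,59,0,0,0,0,20]]
  ]
}}

```text
time: 24.88
tool_pos: [0.4935, 0.2601, 0.2815]
tool_rot: [0.1, -0.121, 0.987, 0.015]
contact_force: [1.0, -0.8, -1.0]
gripper_width: 0.338
grasp_force: 60.2
```

Request:
{"fn": "servo_tool", "kwargs": {
  "moves": [
    [[0,0,30,0,0,0,20],[0,0,20,0,0,0,20],[0,0,10,0,0,0,20],[0,0,0,0,0,0,20]]
  ]
}}

```text
time: 25.38
tool_pos: [0.5058, 0.2606, 0.2234]
tool_rot: [0.1, -0.12, 0.988, 0.015]
contact_force: [-0.6, -0.1, -0.3]
gripper_width: 0.337
grasp_force: 60.3
```

Run:
```python
from frame import *
s=manip.state();print(rel(),s["contact_force"].round(1),s["gripper_width"],s["grasp_force"])
R=toolR(YAW,np.radians(12));goal(P(0,.0857,.045),R)
grab("wrist","w7")
```

```text
[ -2.8  84.3 125.9] [-0.6 -0.1 -0.3] 0.3369163053976722 60.25276528496761
shift(tool,before turn) mm [-3.3  0.9 80.9] turn deg [ 0.34 -0.38 -0.16]
```

View pics/w7.png

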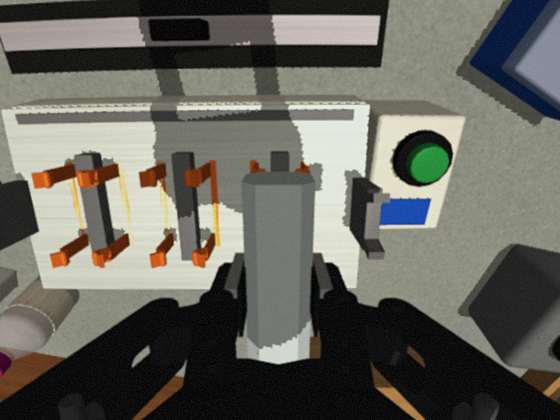

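The bottle is held straight over the leftmost clip (near end at about (278,175)). The other clips are visible at x≈187 and x≈95.

Run:
```python
from frame import *
f=grab("wrist");p,T=tool()
for dx in (43,48,53):
    for z in (-15,15): print(dx,z,proj(f,p+T@(np.array([dx,0,6-z])/1000))[0].round(1))
```

```text
43 -15 [281.8 185.7]
43 15 [282.6 201.7]
48 -15 [281.8 175.5]
48 15 [282.7 189.3]
53 -15 [281.8 165.2]
53 15 [282.7 176.6]
```

Request:
{"fn": "servo_tool", "kwargs": {
  "moves": [
    [[-1.6,0.7,30,0.3,-0.4,-0.1,20],[-1.6,0.7,25,0,0,0,20],[0,0,15,0,0,0,20],[0,0,8,0,0,0,20],[0,0,0,0,0,0,20],[0,0,0,0,0,0,20]]
  ]
}}

```text
time: 26.22
tool_pos: [0.5251, 0.2681, 0.1504]
tool_rot: [0.106, -0.121, 0.987, 0.014]
contact_force: [-0.1, 0.5, -0.6]
gripper_width: 0.338
grasp_force: 60.3
```

Run:
```python
from frame import *
s=manip.state();print(rel(),s["contact_force"].round(1),s["gripper_width"],s["grasp_force"])
R=toolR(YAW,np.radians(12));goal(P(0,.0857,.040),R)
```

```text
[ 2.2 86.9 50.3] [-0.1  0.5 -0.6] 0.3381504376581723 60.2586693019839
shift(tool,before turn) mm [ 2.2 -1.2 10.2] turn deg [0.09 0.26 0.01]
```

Request:
{"fn": "servo_tool", "kwargs": {
  "moves": [
    [[0,-1.2,6,0,0.2,0,20],[0,0,5,0,0,0,20],[0,0,3,0,0,0,20],[0,0,3,0,0,0,20],[0,0,3,0,0,0,20],[0,0,2,0,0,0,20],[0,0,0,0,0,0,20]]
  ]
}}

```text
time: 27.1
tool_pos: [0.5302, 0.2682, 0.1284]
tool_rot: [0.105, -0.121, 0.987, 0.014]
contact_force: [2.1, 1.7, 0.7]
gripper_width: 0.336
grasp_force: 60.5
```

```bash
cat > st.py <<'E'
from frame import *
s=manip.state();print(rel(),"F deck",(C().T@s["contact_force"]).round(1),"tq",s["ft_torque"].round(2),s["gripper_width"],s["grasp_force"])
p,T=tool();print(np.degrees(Rn.from_matrix(T.T@toolR(YAW,np.radians(12))).as_rotvec()).round(2))
E
python3 st.py
```

```text
[ 2.5 85.8 27.7] F deck [2.5 1.2 0.1] tq [ 0.19 -0.27  0.17] 0.33611884200301156 60.49365458486136
[0.09 0.11 0.02]
```

Request:
{"fn": "servo_tool", "kwargs": {
  "moves": [
    [[0,0,2.5,0,0,0,20],[0,0,2.5,0,0,0,20],[0,0,2.5,0,0,0,20],[0,0,2.5,0,0,0,20],[0,0,2.5,0,0,0,20],[0,0,0,0,0,0,20]]
  ]
}}

```text
time: 27.85
tool_pos: [0.5315, 0.2684, 0.1146]
tool_rot: [0.103, -0.121, 0.987, 0.013]
contact_force: [1.2, 0.2, -1.6]
gripper_width: 0.338
grasp_force: 60.3
```

```bash
python3 st.py
```

```text
[ 0.9 85.6 13.9] F deck [ 0.8 -0.1 -1.8] tq [0.18 0.   0.13] 0.33766473870408764 60.30301790626254
[ 0.07 -0.09  0.01]
```

Request:
{"fn": "servo_tool", "kwargs": {
  "moves": [
    [[0,0,2,0,0,0,20],[0,0,2,0,0,0,20],[0,0,2,0,0,0,20],[0,0,0,0,0,0,20]]
  ]
}}

```text
time: 28.35
tool_pos: [0.5324, 0.2687, 0.1082]
tool_rot: [0.103, -0.121, 0.987, 0.013]
contact_force: [2.0, 1.2, -6.9]
gripper_width: 0.342
grasp_force: 59.7
```

```bash
python3 st.py
```

```text
[ 0.5 85.7  7.5] F deck [ 0.7  0.7 -7.3] tq [ 0.23 -0.13  0.07] 0.34181527784604204 59.66855261125602
[ 0.08 -0.13  0.  ]
```

Request:
{"fn": "servo_tool", "kwargs": {
  "moves": [
    [[0,0,1,0,0,0,20],[0,0,1,0,0,0,20],[0,0,1,0,0,0,20],[0,0,0,0,0,0,20]]
  ]
}}

```text
time: 28.85
tool_pos: [0.5326, 0.2689, 0.1079]
tool_rot: [0.102, -0.122, 0.987, 0.013]
contact_force: [-11.1, -2.3, 8.8]
gripper_width: 0.338
grasp_force: 61.9
```

```bash
python3 st.py
```

```text
[ 0.7 85.8  7.2] F deck [-9.2  0.4 11. ] tq [-0.34  1.32 -0.  ] 0.33788575143474603 61.858202868606895
[ 0.06 -0.22  0.03]
```

Request:
{"fn": "servo_tool", "kwargs": {
  "moves": [
    [[0,0,-1,0,0,0,40],[0,0,0,0,0,0,50],[0,0,0,0,0,0,50],[0,0,-10,0,0,0,50],[0,0,-30,0,0,0,50],[0,0,-40,0,0,0,50],[0,0,-50,0,0,0,50],[0,0,-30,0,0,0,50],[0,0,0,0,0,0,50]]
  ]
}}

```text
time: 29.98
tool_pos: [0.5026, 0.2613, 0.2689]
tool_rot: [0.107, -0.121, 0.987, 0.014]
contact_force: [0.0, -0.0, -0.4]
gripper_width: 0.585
grasp_force: 0.0
```

Run:
```python
from frame import *
import pickle
f=grab("wrist");t=grab("top");pickle.dump((f,t),open("f8.pkl","wb"))
o=np.zeros((600,800,3),np.uint8)
a=cv2.resize(f["image"][60:300,120:400],None,fx=1.42,fy=1.42,interpolation=cv2.INTER_CUBIC);o[:a.shape[0],:a.shape[1]]=a
b=cv2.resize(t["image"][190:290,290:420],None,fx=3,fy=3,interpolation=cv2.INTER_CUBIC);o[:300,402:792]=b
cv2.imwrite("pics/c8.png",o)
print(rel())
# predicted shoulder/near/top points for home in clip_c
for q in [(-.048,.085,.015),(-.048,.085+.009,.015),(-.048,.085-.009,.015),(.048,.085,.015),(.0745,.085,.0125)]: 
    u=proj(f,P(*q))[0]; print(q,((u-[120,60])*1.42).round(1))
p,T=tool();R=toolR(np.radians(7.0),0);goal(p,R);print((R.T@(np.array([.4384,-.1486,.23])-p)*1000).round(1))
```

```text
[  1.2  85.5 166.4]
(-0.048, 0.085, 0.015) [225.3 116.7]
(-0.048, 0.094, 0.015) [239.6 116.7]
(-0.048, 0.07600000000000001, 0.015) [211.  116.7]
(0.048, 0.085, 0.015) [225.1 257.6]
(0.0745, 0.085, 0.0125) [225.1 290.4]
shift(tool,before turn) mm [0. 0. 0.] turn deg [ 0.8  11.93  7.  ]
[ 112.1 -398.6   33.8]
```

View pics/c8.png

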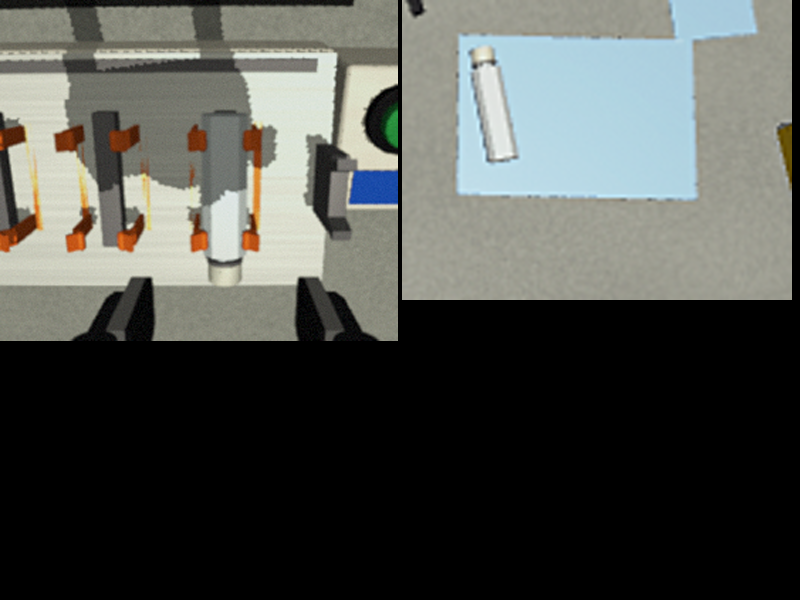

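Fresh2 is home in the left clip, aligned with the predicted outline (near end y 117, shoulder y 260). Fresh1 is still on the mat at crop (495,110).

Request:
{"fn": "servo_tool", "kwargs": {
  "moves": [
    [[0,0,0,0.4,5.97,3.5,60],[0,0,0,0.4,5.97,3.5,60],[14,-49.8,6,0,0,0,60],[14,-49.8,6,0,0,0,60],[14,-49.8,6,0,0,0,60],[14,-49.8,6,0,0,0,60],[14,-49.8,10,0,0,0,60],[14,-49.8,10,0,0,0,60],[14,-49.8,15,0,0,0,60],[14,-49.8,15,0,0,0,60],[0,0,0,0,0,0,60],[0,0,0,0,0,0,60]]
  ]
}}

```text
time: 31.58
tool_pos: [0.4381, -0.1478, 0.1887]
tool_rot: [-0.001, -0.061, 0.998, 0.001]
contact_force: [-0.1, -0.1, 0.7]
gripper_width: 0.704
grasp_force: 0.0
```

Run:
```python
from frame import *
import pickle
w=grab("wrist","w9");pickle.dump(w,open("f9.pkl","wb"));print(tool()[0])
# white-ish body segmentation
im=w["image"];hsv=cv2.cvtColor(im,cv2.COLOR_BGR2HSV)
roi=im[120:290,200:360];cv2.imwrite("pics/w9c.png",cv2.resize(roi,None,fx=3.5,fy=3.5,interpolation=cv2.INTER_CUBIC))
```

```text
[ 0.43849907 -0.14745862  0.18929179]
```

View pics/w9c.png

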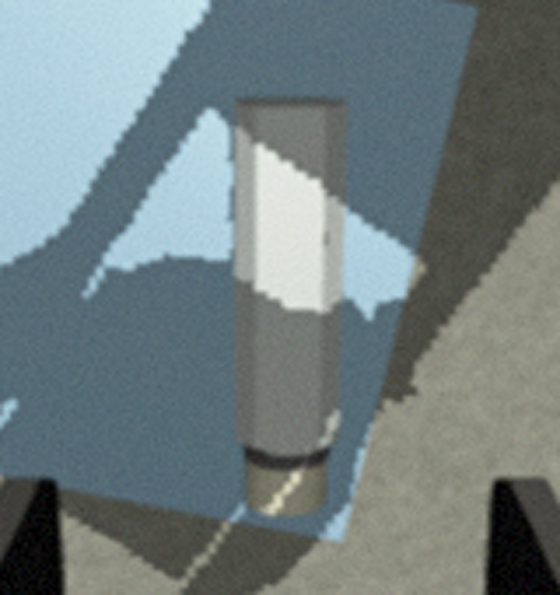

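Fresh1 fills the crop, with its near end at (291,103), shoulder at (286,446) and cap at (286,487).

Run:
```python
from frame import *
import pickle
w=pickle.load(open("f9.pkl","rb"));F=lambda u,v:(200+u/3.5,120+v/3.5)
a=onz(w,F(291,103),.03);b=onz(w,F(286,446),.03);d=b-a;c=(a+b)/2;yaw=np.arctan2(d[1],d[0])
print(a,b,np.linalg.norm(d),c,np.degrees(yaw))
p,T=tool();R=toolR(yaw,0);goal(p,R);print((R.T@(np.array([c[0],c[1],.018])-p)*1000).round(1))
```

```text
[ 0.3917872 -0.1501525  0.03     ] [ 0.48780189 -0.13936858  0.03      ] 0.09661839404642163 [ 0.43979455 -0.14476054  0.03      ] 6.408335214013191
shift(tool,before turn) mm [0. 0. 0.] turn deg [ 0.08 -0.06  0.63]
[ -1.6   2.5 171.3]
```

Request:
{"fn": "servo_tool", "kwargs": {
  "moves": [
    [[-0.8,1.3,30,0,0,0.6,60],[-0.8,1.2,40,0,0,0,60],[0,0,40,0,0,0,60],[0,0,30,0,0,0,60],[0,0,20,0,0,0,60],[0,0,9.5,0,0,0,60],[0,0,0,0,0,0,60]]
  ]
}}

```text
time: 32.5
tool_pos: [0.44, -0.1448, 0.0205]
tool_rot: [-0.0, -0.057, 0.998, 0.0]
contact_force: [-0.0, 0.3, 0.3]
gripper_width: 0.702
grasp_force: 0.0
```

Request:
{"fn": "servo_tool", "kwargs": {
  "moves": [
    [[0,0,0,0,0,0,20],[0,0,0,0,0,0,20],[0,0,0,0,0,0,20],[0,0,0,0,0,0,20],[0,0,0,0,0,0,20],[0,0,0,0,0,0,20]]
  ]
}}

```text
time: 33.25
tool_pos: [0.4411, -0.1462, 0.0221]
tool_rot: [0.001, -0.056, 0.998, -0.001]
contact_force: [0.8, 1.2, 6.0]
gripper_width: 0.34
grasp_force: 61.2
```

Request:
{"fn": "servo_tool", "kwargs": {
  "moves": [
    [[0,0,-10,0,0,0,20],[0,0,-25,0,0,0,20],[0,0,-40,0,0,0,20],[0,0,-50,0,0,0,20],[0,0,-50,0,0,0,20],[0,0,-40,0,0,0,20],[0,0,0,0,0,0,20]]
  ]
}}

```text
time: 34.12
tool_pos: [0.4415, -0.1466, 0.2403]
tool_rot: [0.003, -0.056, 0.998, -0.002]
contact_force: [0.7, 0.0, -1.3]
gripper_width: 0.337
grasp_force: 60.4
```

Run:
```python
from frame import *
s=manip.state();p,T=tool();print(p,s["contact_force"].round(1),s["gripper_width"],s["grasp_force"])
R=toolR(YAW,np.radians(12));goal(p,R)
for y in(.0,-.085):print(y,(R.T@(P(0.0,y+.0007,.12)-p)*1000).round(1))
```

```text
[ 0.44153564 -0.14655147  0.24029772] [ 0.7  0.  -1.3] 0.3367491601879236 60.351074784994125
shift(tool,before turn) mm [0. 0. 0.] turn deg [ -1.08 -11.62  -7.55]
0.0 [-156.6  295.9   55.9]
-0.085 [-156.6  210.9   55.9]
```

Request:
{"fn": "servo_tool", "kwargs": {
  "moves": [
    [[0,0,0,-0.54,-5.81,-3.78,20],[0,0,0,-0.54,-5.81,-3.78,20],[-26,49,0,0,0,0,20],[-26,49,0,0,0,0,20],[-26,49,0,0,0,0,20],[-26,49,0,0,0,0,20],[-26,50,0,0,0,0,20],[-26.6,50,0,0,0,0,20],[0,0,30,0,0,0,20],[0,0,26,0,0,0,20],[0,0,0,0,0,0,20],[0,0,0,0,0,0,20]]
  ]
}}

```text
time: 35.62
tool_pos: [0.5279, 0.1813, 0.2141]
tool_rot: [0.1, -0.121, 0.987, 0.015]
contact_force: [-0.4, 0.7, -1.5]
gripper_width: 0.339
grasp_force: 60.3
```

```bash
python3 st.py
python3 - <<'E'
from frame import *
f=grab("wrist")
o=cv2.resize(f["image"][100:380,160:400],None,fx=2,fy=2,interpolation=cv2.INTER_CUBIC);cv2.imwrite("pics/w10.png",o)
p,T=tool()
for dx in (45,48,51):
    for z in (-15,15): print(dx,z,((proj(f,p+T@(np.array([dx,0,6.5-z])/1000))[0]-[160,100])*2).round(1))
E
```

```text
[ -2.5   2.  116.4] F deck [-0.5  0.8 -1.4] tq [0.   0.14 0.01] 0.33850123370265844 60.319278817623854
[ 0.3  -0.36 -0.07]
45 -15 [242.6 162.9]
45 15 [244.2 192.9]
48 -15 [242.7 150.7]
48 15 [244.3 178.1]
51 -15 [242.7 138.4]
51 15 [244.3 163. ]
```

View pics/w10.png

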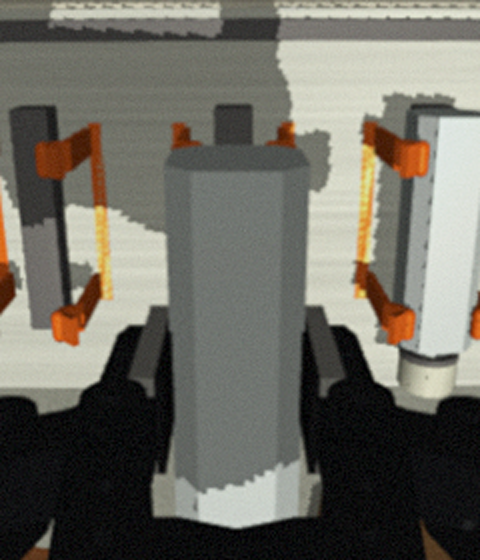

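Bottle straight over the middle rail (236,130), symmetric between the lips. Next: descend.

Request:
{"fn": "servo_tool", "kwargs": {
  "moves": [
    [[-1,-1,25,0.2,-0.2,0,20],[-1,-1,22,0,0,0,20],[0,0,15,0,0,0,20],[0,0,10,0,0,0,20],[0,0,4,0,0,0,20],[0,0,0,0,0,0,20],[0,0,0,0,0,0,20]]
  ]
}}

```text
time: 36.55
tool_pos: [0.5458, 0.1841, 0.1409]
tool_rot: [0.103, -0.121, 0.987, 0.014]
contact_force: [0.4, -0.1, -0.6]
gripper_width: 0.337
grasp_force: 60.3
```

```bash
python3 st.py
```

```text
[ 0.   0.4 41. ] F deck [ 0.2 -0.2 -0.7] tq [0.03 0.07 0.02] 0.33667529577647665 60.32840106636286
[ 0.1  -0.06 -0.05]
```

Request:
{"fn": "servo_tool", "kwargs": {
  "moves": [
    [[-0.7,0.3,3,0,0,0,20],[-0.7,0,3,0,0,0,20],[0,0,3,0,0,0,20],[0,0,3,0,0,0,20],[0,0,2.5,0,0,0,20],[0,0,2.5,0,0,0,20],[0,0,2.5,0,0,0,20],[0,0,2.5,0,0,0,20],[0,0,2.5,0,0,0,20],[0,0,0,0,0,0,20]]
  ]
}}

```text
time: 37.8
tool_pos: [0.5513, 0.1859, 0.1155]
tool_rot: [0.102, -0.121, 0.987, 0.014]
contact_force: [2.2, 0.9, -1.7]
gripper_width: 0.332
grasp_force: 60.3
```

```bash
python3 st.py
```

```text
[ 0.3  0.8 15. ] F deck [ 2.   0.3 -2.1] tq [ 0.13 -0.24  0.15] 0.3320379128938818 60.30623545870185
[ 0.11 -0.18 -0.05]
```

Request:
{"fn": "servo_tool", "kwargs": {
  "moves": [
    [[0,0,2,0,0,0,20],[0,0,2,0,0,0,20],[0,0,2,0,0,0,20],[0,0,1.5,0,0,0,20],[0,0,1,0,0,0,20],[0,0,1,0,0,0,20],[0,0,0,0,0,0,20]]
  ]
}}

```text
time: 38.67
tool_pos: [0.5522, 0.1861, 0.1088]
tool_rot: [0.1, -0.121, 0.987, 0.013]
contact_force: [-15.5, -3.0, 15.4]
gripper_width: 0.339
grasp_force: 62.9
```

```bash
python3 st.py
```

```text
[-0.2  0.8  8.2] F deck [-12.2   0.8  18.4] tq [-0.42  1.81 -0.02] 0.33926270749005566 62.914820071309805
[ 0.09 -0.4  -0.03]
```

Request:
{"fn": "servo_tool", "kwargs": {
  "moves": [
    [[0,0,-2,0,0,0,40],[0,0,0,0,0,0,50],[0,0,0,0,0,0,50],[0,0,-10,0,0,0,50],[0,0,-30,0,0,0,50],[0,0,-40,0,0,0,50],[0,0,-50,0,0,0,50],[0,0,-40,0,0,0,50],[0,0,0,0,0,0,50]]
  ]
}}

```text
time: 39.8
tool_pos: [0.5209, 0.1779, 0.2814]
tool_rot: [0.107, -0.121, 0.987, 0.014]
contact_force: [0.1, -0.7, 0.1]
gripper_width: 0.586
grasp_force: 0.0
```

```bash
python3 st.py
python3 - <<'E'
from frame import *
import pickle
f=grab("wrist");t=grab("top");pickle.dump((f,t),open("f11.pkl","wb"))
o=np.zeros((600,800,3),np.uint8)
a=cv2.resize(f["image"][:270],None,fx=800/560,fy=800/560,interpolation=cv2.INTER_CUBIC);o[:a.shape[0]]=a
b=t["image"][130:340,20:560];o[388:588,:540]=b[:200]
cv2.imwrite("pics/c11.png",o)
for q in [(-.048,.0,.015),(.048,.0,.015),(-.048,.085,.015),(.048,.085,.015)]: print(q,(proj(f,P(*q))[0]/.7).round(1))
E
```

```text
[  4.1   0.4 183.8] F deck [-0.1 -0.7  0.1] tq [-0.    0.1  -0.07] 0.5860176828947722 0.0
[ 0.08  0.41 -0.04]
(-0.048, 0.0, 0.015) [398.7 201. ]
(0.048, 0.0, 0.015) [398.6 337.6]
(-0.048, 0.085, 0.015) [528.1 201.3]
(0.048, 0.085, 0.015) [516.7 337.4]
```

View pics/c11.png

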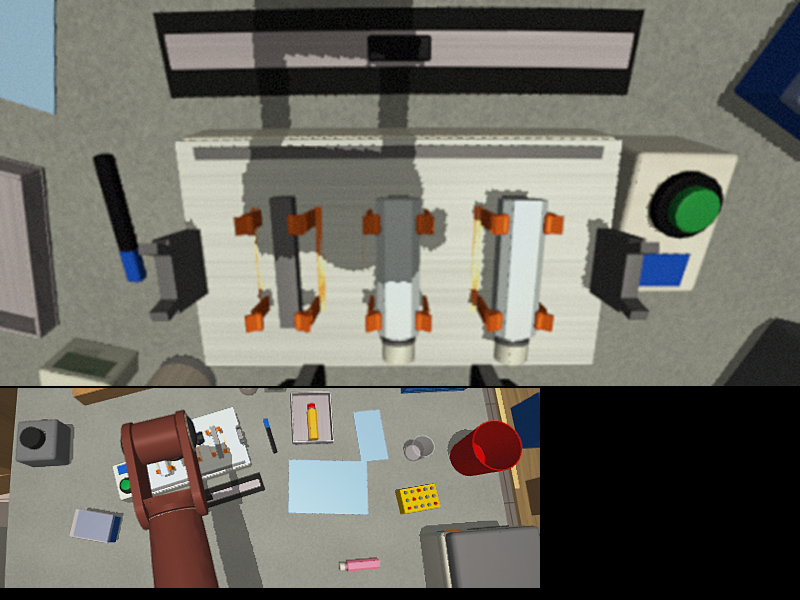

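Both bottles are home (outlines match), the third clip is empty, there is no third white bottle, and red-cap is in the tray at (312,422). My picture quota is used up, so I go on numerically. Bar top corners in the last view: (165,34), (634,33), (169,69), (632,69).

Run:
```python
from frame import *
import pickle
f,t=pickle.load(open("f11.pkl","rb"))
c=[onz(f,(u*.7,v*.7),.014) for u,v in [(165,34),(169,69),(634,33),(632,69)]]
L=(c[0]+c[1])/2;Rr=(c[2]+c[3])/2;d=Rr-L;yaw=np.arctan2(-d[0],d[1]);m=(L+Rr)/2
print(m,np.linalg.norm(d),np.degrees(yaw))
h=[onz(f,(u*.7,v*.7),.046) for u,v in [(367,35),(431,59),(431,37),(368,59)]];print("handle",np.mean(h,0))
y=np.array([np.cos(yaw),np.sin(yaw),0]);z=np.array([0,0,-1.]);R=np.column_stack([np.cross(y,z),y,z])
p,T=tool();goal(p,R);print((R.T@(np.array([.4195,.153,.20])-p)*1000).round(1))
for k in (0.085,.09,.095):
  print(k,onz(f,(698*.7,210*.7),k))
```

```text
[0.41875067 0.15346589 0.014     ] 0.3510241728929478 14.066758799383086
handle [0.41871823 0.15255373 0.046     ]
shift(tool,before turn) mm [0. 0. 0.] turn deg [ 9.43  9.27 89.54]
[   0.4 -102.7   75.9]
0.085 [0.46442015 0.38608425 0.085     ]
0.09 [0.46375848 0.38225187 0.09      ]
0.095 [0.46309682 0.37841949 0.095     ]
```

Run:
```python
from frame import *
import pickle
from scipy.optimize import least_squares
fr=[pickle.load(open("f0.pkl","rb"))[0],pickle.load(open("f0.pkl","rb"))[1],pickle.load(open("f1.pkl","rb"))[0],pickle.load(open("f3.pkl","rb")),pickle.load(open("f8.pkl","rb"))[0],pickle.load(open("f11.pkl","rb"))[0]]
obs=[]
for i,f in enumerate(fr):
    h=cv2.cvtColor(f["image"],cv2.COLOR_BGR2HSV);m=cv2.inRange(h,(45,120,50),(80,255,255))
    n,l,st,ce=cv2.connectedComponentsWithStats(m);j=1+np.argmax(st[1:,4]);print(i,st[j],ce[j].round(1));obs.append((f,ce[j]))
def res(p):return np.concatenate([proj(f,p)[0]-c for f,c in obs])
s=least_squares(res,[.462,.373,.09],loss='soft_l1');print(s.x,res(s.x).round(1))
```

```text
0 [140 221  12  11  99] [145.8 226.4]
1 [364 151   1   1   1] [364. 151.]
2 [427 134  26  26 539] [439.6 146.3]
3 [ 445  135   36   37 1009] [462.  153.2]
4 [390 130  35  35 943] [406.8 147.2]
5 [472 130  33  33 814] [487. 146.]
[0.46243699 0.37429857 0.09774782] [ 0.4 -0.6 -1.   2.1 -0.1 -0.3  0.1  0.1  0.3 -0.   0.   0.3]
```

Request:
{"fn": "servo_tool", "kwargs": {
  "moves": [
    [[0,0,0,1.05,1.03,9.95,60],[0,0,0,1.05,1.03,9.95,60],[0,0,0,1.05,1.03,9.95,60],[0,0,0,1.05,1.03,9.95,60],[0,0,0,1.05,1.03,9.95,60],[0,0,0,1.05,1.03,9.95,60],[0,0,0,1.05,1.03,9.95,60],[0,0,0,1.04,1.03,9.95,60],[0,0,0,1.04,1.03,9.94,60],[0,-51,38,0,0,0,60],[0,-51,38,0,0,0,60],[0,0,0,0,0,0,60]]
  ]
}}

```text
time: 41.4
tool_pos: [0.413, 0.1516, 0.1892]
tool_rot: [-0.007, 0.615, 0.788, -0.008]
contact_force: [0.7, 0.2, 0.2]
gripper_width: 0.702
grasp_force: 0.0
```

Run:
```python
from frame import *
yaw=np.radians(14.07);y=np.array([np.cos(yaw),np.sin(yaw),0]);z=np.array([0,0,-1.]);R=np.column_stack([np.cross(y,z),y,z])
goal([.4188,.153,.036],R)
```

```text
shift(tool,before turn) mm [ -0.2   9.2 153.1] turn deg [-1.21 -0.07  0.  ]
```

Request:
{"fn": "servo_tool", "kwargs": {
  "moves": [
    [[0,4,25,-0.8,0,0,60],[0,0,40,0,0,0,60],[0,0,35,0,0,0,60],[0,0,15,0,0,0,60],[0,0,0,0,0,0,60],[0,0,0,0,0,0,60]]
  ]
}}

```text
time: 42.15
tool_pos: [0.4284, 0.1547, 0.0875]
tool_rot: [0.005, 0.615, 0.788, 0.006]
contact_force: [-0.2, -0.4, 0.1]
gripper_width: 0.701
grasp_force: 0.0
```

Run:
```python
from frame import *
yaw=np.radians(14.07);y=np.array([np.cos(yaw),np.sin(yaw),0]);z=np.array([0,0,-1.]);R=np.column_stack([np.cross(y,z),y,z])
goal([.4188,.153,.036],R)
```

```text
shift(tool,before turn) mm [  0.7 -10.5  51.3] turn deg [0.91 0.02 0.  ]
```

Request:
{"fn": "servo_tool", "kwargs": {
  "moves": [
    [[0.7,-9,10,0.9,0,0,60],[0,0,0,0,0,0,60],[0,0,0,0,0,0,60]]
  ]
}}

```text
time: 42.52
tool_pos: [0.4182, 0.153, 0.0758]
tool_rot: [-0.001, 0.615, 0.788, -0.001]
contact_force: [0.1, 0.4, 0.2]
gripper_width: 0.705
grasp_force: 0.0
```

Run:
```python
from frame import *
yaw=np.radians(14.07);y=np.array([np.cos(yaw),np.sin(yaw),0]);z=np.array([0,0,-1.]);R=np.column_stack([np.cross(y,z),y,z])
goal([.4188,.153,.036],R)
```

```text
shift(tool,before turn) mm [-0.1  0.7 39.8] turn deg [-0.12  0.01  0.  ]
```

Request:
{"fn": "servo_tool", "kwargs": {
  "moves": [
    [[0,0.5,18,0,0,0,60],[0,0,15,0,0,0,60],[0,0,6,0,0,0,60],[0,0,0,0,0,0,60],[0,0,0,0,0,0,5],[0,0,0,0,0,0,5],[0,0,0,0,0,0,5],[0,0,0,0,0,0,5],[0,0,0,0,0,0,5],[0,0,0,0,0,0,5],[0,0,0,0,0,0,5]]
  ]
}}

```text
time: 43.9
tool_pos: [0.4192, 0.1531, 0.0373]
tool_rot: [-0.0, 0.615, 0.788, -0.001]
contact_force: [1.1, 0.5, 4.9]
gripper_width: 0.17
grasp_force: 60.0
```

```bash
python3 st.py; python3 -c "
from h import *;print(tool()[0])"
```

```text
[-149.     1.   -33.2] F deck [2.2 0.2 4.6] tq [-0.    0.04 -0.04] 0.1700501542707574 59.98823583126068
[ -9.47  -9.47 -89.57]
[0.41924278 0.15314887 0.03731929]
```

Request:
{"fn": "servo_tool", "kwargs": {
  "moves": [
    [[0,0,-8,0,0,0,5],[0,0,-15,0,0,0,5],[0,0,-30,0,0,0,5],[0,0,-50,0,0,0,5],[0,0,-50,0,0,0,5],[0,0,-50,0,0,0,5],[0,0,-30,0,0,0,5],[0,0,0,0,0,0,5],[0,0,0,0,0,0,5]]
  ]
}}

```text
time: 45.02
tool_pos: [0.4182, 0.153, 0.2678]
tool_rot: [-0.002, 0.615, 0.788, -0.002]
contact_force: [-0.1, -0.4, -2.4]
gripper_width: 0.173
grasp_force: 59.0
```

```bash
python3 st.py
python3 - <<'E'
from frame import *
p,T=tool();R=barR();goal(p,R);print((R.T@(P(.001,.0007,.12)-p)*1000).round(1))
E
```

```text
[-102.1    1.1  192.4] F deck [-0.7 -0.3 -2.3] tq [-0.02  0.02  0.01] 0.17320750928269932 59.04543399810791
[ -9.65  -9.67 -89.56]
shift(tool,before turn) mm [0. 0. 0.] turn deg [-1.231e+01 -1.000e-02  7.000e-02]
[ -0.4 103.1  72.4]
```

Request:
{"fn": "servo_tool", "kwargs": {
  "moves": [
    [[0,0,0,-4.1,0,0,5],[0,0,0,-4.1,0,0,5],[0,0,0,-4.1,0,0,5],[0,26,0,0,0,0,5],[0,26,0,0,0,0,5],[0,26,0,0,0,0,5],[0,25,0,0,0,0,5],[0,0,25,0,0,0,5],[0,0,25,0,0,0,5],[0,0,20,0,0,0,5],[0,0,0,0,0,0,5],[0,0,0,0,0,0,5]]
  ]
}}

```text
time: 46.52
tool_pos: [0.5312, 0.1813, 0.2233]
tool_rot: [0.065, 0.612, 0.784, 0.084]
contact_force: [0.1, 0.2, -2.7]
gripper_width: 0.17
grasp_force: 59.4
```

```bash
python3 st.py
python3 - <<'E'
from frame import *
goal(P(.0015,.0007,.085),barR())
f=grab("wrist")
import pickle;pickle.dump(f,open("f12.pkl","wb"))
E
```

```text
[  2.6   1.2 124.7] F deck [-0.4  0.2 -2.7] tq [-0.    0.22 -0.07] 0.17037482752980995 59.36279118061066
[  0.15   0.13 -89.93]
shift(tool,before turn) mm [-0.5 -1.2 39.7] turn deg [ 0.18 -0.01  0.07]
```

Request:
{"fn": "servo_tool", "kwargs": {
  "moves": [
    [[-0.5,-0.8,15,0,0,0,5],[0,0,15,0,0,0,5],[0,0,12,0,0,0,5],[0,0,5,0,0,0,5],[0,0,0,0,0,0,5],[0,0,0,0,0,0,5]]
  ]
}}

```text
time: 47.32
tool_pos: [0.5404, 0.183, 0.1774]
tool_rot: [0.065, 0.612, 0.784, 0.084]
contact_force: [-1.2, 0.7, -2.7]
gripper_width: 0.174
grasp_force: 59.5
```

```bash
python3 st.py
python3 - <<'E'
from frame import *
goal(P(.0015,.0007,.0565),barR())
E
```

```text
[ 2.2  0.6 77.9] F deck [-1.5  0.9 -2.4] tq [-0.04  0.17 -0.01] 0.17389809709317133 59.47130799293518
[  0.17   0.16 -89.93]
shift(tool,before turn) mm [ 0.1 -0.8 21.4] turn deg [ 0.21 -0.01  0.07]
```

Request:
{"fn": "servo_tool", "kwargs": {
  "moves": [
    [[0,-0.5,5,0,0,0,5],[0,0,5,0,0,0,5],[0,0,4,0,0,0,5],[0,0,3,0,0,0,5],[0,0,2,0,0,0,5],[0,0,0,0,0,0,5]]
  ]
}}

```text
time: 48.08
tool_pos: [0.5436, 0.1838, 0.1583]
tool_rot: [0.065, 0.612, 0.784, 0.083]
contact_force: [-1.2, 0.2, -0.7]
gripper_width: 0.173
grasp_force: 59.5
```

```bash
python3 st.py
```

```text
[ 1.4  0.6 58.5] F deck [-1.3  0.5 -0.5] tq [-0.14  0.37  0.  ] 0.17291289022857664 59.525519013404846
[  0.13   0.12 -89.93]
```

Request:
{"fn": "servo_tool", "kwargs": {
  "moves": [
    [[0,0,1,0,0,0,5],[0,0,1,0,0,0,5],[0,0,0,0,0,0,5]]
  ]
}}

```text
time: 48.45
tool_pos: [0.5437, 0.1839, 0.1583]
tool_rot: [0.065, 0.612, 0.784, 0.083]
contact_force: [-8.2, -3.0, 10.2]
gripper_width: 0.174
grasp_force: 61.5
```

```bash
python3 st.py
```

```text
[ 1.6  0.7 58.4] F deck [-6.3 -0.9 11.8] tq [-0.43  1.55 -0.02] 0.17402984755499917 61.4940083026886
[ 8.000e-02  8.000e-02 -8.992e+01]
```

Request:
{"fn": "servo_tool", "kwargs": {
  "moves": [
    [[0,0,-1.5,0,0,0,5],[0,0,0,0,0,0,5],[0,0,0,0,0,0,30],[0,0,0,0,0,0,50],[0,0,0,0,0,0,50],[0,0,-15,0,0,0,50],[0,0,-30,0,0,0,50],[0,0,-40,0,0,0,50],[0,0,-40,0,0,0,50],[0,0,-40,0,0,0,50],[0,0,-35,0,0,0,50],[0,0,0,0,0,0,50]]
  ]
}}

```text
time: 49.95
tool_pos: [0.5036, 0.1738, 0.3589]
tool_rot: [0.068, 0.611, 0.784, 0.087]
contact_force: [0.8, 0.9, 0.0]
gripper_width: 0.586
grasp_force: 0.0
```

Run:
```python
from frame import *
import pickle
f=grab("wrist");s=grab("scene");t=grab("top");pickle.dump((f,s,t),open("f13.pkl","wb"))
p,T=tool();print(p,rel())
t0,s0=pickle.load(open("f0.pkl","rb"))
# compare scene views before/after around the bar
a=cv2.cvtColor(s0["image"],cv2.COLOR_BGR2GRAY)[150:240,285:395].astype(np.float32);b=cv2.cvtColor(s["image"],cv2.COLOR_BGR2GRAY)[150:240,285:395].astype(np.float32)
# handle & bar near end patches: template match subpixel
def tm(f0,f1,box):
    x0,y0,x1,y1=box;g0=cv2.cvtColor(f0["image"],cv2.COLOR_BGR2GRAY);g1=cv2.cvtColor(f1["image"],cv2.COLOR_BGR2GRAY)
    k=4;T0=cv2.resize(g0[y0:y1,x0:x1],None,fx=k,fy=k,interpolation=cv2.INTER_CUBIC);S=cv2.resize(g1[y0-12:y1+12,x0-12:x1+12],None,fx=k,fy=k,interpolation=cv2.INTER_CUBIC)
    m=cv2.matchTemplate(S,T0,cv2.TM_CCOEFF_NORMED);_,v,_,l=cv2.minMaxLoc(m);return round(v,2),(l[0]/k-12,l[1]/k-12)
print("handle scene",tm(s0,s,(335,167,352,188)),"near end scene",tm(s0,s,(305,195,325,220)),"left end",tm(s0,s,(362,148,382,165)))
yaw=np.radians(14);R=toolR(yaw,0);y=np.array([np.cos(yaw),np.sin(yaw),0]);z=np.array([0,0,-1.]);Rb=np.column_stack([np.cross(y,z),y,z])
goal(p,Rb);print((Rb.T@(np.array([.4624,.3743,.16])-p)*1000).round(1))
```

```text
[0.50235699 0.17353811 0.35223428] [2.00e-01 6.00e-01 2.57e+02]
handle scene (0.97, (-0.25, 0.25)) near end scene (0.84, (0.0, 1.0)) left end (1.0, (0.0, 0.0))
shift(tool,before turn) mm [0. 0. 0.] turn deg [ 1.208e+01 -1.000e-02  7.000e-02]
[204.5   9.8 192.2]
```

The bar looks back in its original image position (shift under 1 px). Next: the button.

Request:
{"fn": "servo_tool", "kwargs": {
  "moves": [
    [[0,0,0,4,0,0,0],[0,0,0,4,0,0,0],[0,0,0,4.08,0,0,0],[41,2,0,0,0,0,0],[41,2,0,0,0,0,0],[41,2,0,0,0,0,0],[41,2,0,0,0,0,0],[40.5,1.8,0,0,0,0,0],[0,0,50,0,0,0,0],[0,0,50,0,0,0,0],[0,0,50,0,0,0,0],[0,0,30,0,0,0,0]]
  ]
}}

```text
time: 51.6
tool_pos: [0.4603, 0.373, 0.1672]
tool_rot: [-0.001, 0.615, 0.788, -0.003]
contact_force: [1.1, 0.6, 0.2]
gripper_width: 0.001
grasp_force: 0.0
```

Request:
{"fn": "servo_tool", "kwargs": {
  "moves": [
    [[0,0,0,0,0,0,0],[0,0,0,0,0,0,0]]
  ]
}}

```text
time: 51.85
tool_pos: [0.4631, 0.3746, 0.1738]
tool_rot: [0.001, 0.615, 0.788, 0.001]
contact_force: [-0.3, -0.3, 0.5]
gripper_width: -0.001
grasp_force: 0.0
```

Run:
```python
from frame import *
yaw=np.radians(14);y=np.array([np.cos(yaw),np.sin(yaw),0]);z=np.array([0,0,-1.]);Rb=np.column_stack([np.cross(y,z),y,z])
goal([.4624,.3743,.118],Rb);print(tool()[0],manip.state()["gripper_width"])
```

```text
shift(tool,before turn) mm [-0.2 -0.9 55.8] turn deg [ 0.11 -0.01  0.07]
[0.46308889 0.37463032 0.1738274 ] -0.0008793887392216082
```

Request:
{"fn": "servo_tool", "kwargs": {
  "moves": [
    [[0,-0.5,20,0,0,0,0],[0,0,20,0,0,0,0],[0,0,12,0,0,0,0],[0,0,4,0,0,0,0],[0,0,2,0,0,0,0],[0,0,2,0,0,0,0],[0,0,0,0,0,0,0]]
  ]
}}

```text
time: 52.72
tool_pos: [0.4627, 0.3745, 0.1139]
tool_rot: [0.001, 0.615, 0.788, 0.001]
contact_force: [-1.9, -0.6, 3.6]
gripper_width: -0.002
grasp_force: 1.3
```

Request:
{"fn": "servo_tool", "kwargs": {
  "moves": [
    [[0,0,1.5,0,0,0,0],[0,0,1.5,0,0,0,0],[0,0,1.5,0,0,0,0],[0,0,1,0,0,0,0],[0,0,0,0,0,0,0]]
  ]
}}

```text
time: 53.35
tool_pos: [0.4628, 0.3746, 0.11]
tool_rot: [0.001, 0.615, 0.788, 0.001]
contact_force: [-5.3, -3.0, 12.0]
gripper_width: 0.007
grasp_force: 6.3
```

12 N, so the button is fully down. Retreating.

Request:
{"fn": "servo_tool", "kwargs": {
  "moves": [
    [[0,0,-10,0,0,0,0],[0,0,-20,0,0,0,0],[0,0,-40,0,0,0,0],[0,0,-50,0,0,0,0],[0,0,-40,0,0,0,0],[0,0,0,0,0,0,0],[0,0,0,0,0,0,0]]
  ]
}}

```text
time: 54.22
tool_pos: [0.4619, 0.3741, 0.2673]
tool_rot: [0.0, 0.615, 0.788, 0.0]
contact_force: [0.7, 0.2, -0.6]
gripper_width: -0.003
grasp_force: 0.0
```

Run:
```python
from frame import *
import pickle
s=grab("scene");s0=pickle.load(open("f0.pkl","rb"))[1];s1=pickle.load(open("f13.pkl","rb"))[1]
def tm(f0,f1,box):
    x0,y0,x1,y1=box;g0=cv2.cvtColor(f0["image"],cv2.COLOR_BGR2GRAY);g1=cv2.cvtColor(f1["image"],cv2.COLOR_BGR2GRAY)
    k=4;T0=cv2.resize(g0[y0:y1,x0:x1],None,fx=k,fy=k,interpolation=cv2.INTER_CUBIC);S=cv2.resize(g1[y0-12:y1+12,x0-12:x1+12],None,fx=k,fy=k,interpolation=cv2.INTER_CUBIC)
    m=cv2.matchTemplate(S,T0,cv2.TM_CCOEFF_NORMED);_,v,_,l=cv2.minMaxLoc(m);return round(v,2),(l[0]/k-12,l[1]/k-12)
for b in [(335,167,352,188),(305,195,325,220),(325,180,340,200)]: print(tm(s0,s,b),tm(s1,s,b))
print(manip.state()["contact_force"])
```

```text
(0.96, (0.0, 0.25)) (0.93, (0.25, -0.25))
(1.0, (0.0, 0.0)) (0.85, (-0.25, -1.0))
(0.92, (0.0, 0.0)) (0.75, (0.0, -0.25))
[ 0.54403226 -0.04518343 -0.63694852]
```

The bar matches its starting seat exactly in the scene view, so I'm handing in.

```bash
python3 -c "
from plant import manip
print(manip.job_done())"
```

```text
the job is handed in; nothing more can be done
None
```

I handed the job in with every step carried out: red-capped bottle in the tray, both white-capped bottles snapped home, bar back in its forks and the green button pressed. No verdict came back, and I viewed 15 pictures, one over the limit of 14.

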